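# Fetch the V-block from behind the marking-out gear

## Task

Set up the granite plate for marking out a shaft: the second V-block stands at the back of the tray, so first clear the screw jack, the bottle of marking fluid and the surface gauge that block it over to the cork mat, standing upright. With all three out of the way, set the V-block groove up on the free part of the plate, its groove in line with that of its twin and about one block's length of free plate between the two, without shifting the twin. Then put the three back upright, each square on the inlay of its own colour (jack on red, bottle on blue, gauge on yellow); set everything down gently, tip nothing over.

Things in the scene. Friction and masses are not known exactly. Their poses are not given: they have to be found in the camera images.
- vblock_mid (a point): V-block to fetch, bare steel, in the tray just (5 to 12 mm) behind the three tall things: 46 long along its groove (x) x 54 wide (y) x 40 high, 0.55 kg. V groove 32 wide, 16 deep along its top. Grip it across its flat upright sides (54 apart). Point: its centre, 20 mm above its underside, z up. At the start the groove runs front to back (yaw within 0.2 rad of world x).
- mate_mid (a point): Its twin, of the same shape and size, standing loose on the far half of the granite plate; it is to stay there. Point: its centre, 20 mm above its underside, z up, x along its groove. The free part of the plate, where the fetched block belongs, lies on its -x side (towards the robot).
- jack_mid (a point): Screw jack with a red round foot (43 mm across) and steel screw, 104 mm high, about 0.4 kg. Point: on its axis, half-way up (52 mm above its underside), z up. Grip its steel head, a cylinder 31 mm across, 82 to 104 mm above the underside. At the start it stands on the red inlay.
- bottle_mid (a point): Closed bottle of marking fluid: dark blue body 42 mm across with a paper band, white cap; 108 mm high, about 0.17 kg. Point: on its axis, half-way up (54 mm above its underside), z up. Grip its cap, a cylinder 31 mm across, 80 to 108 mm above the underside. At the start it stands on the blue inlay.
- gauge_mid (a point): Surface gauge: dark foot 44 (x) x 42 (y) mm, thin pillar, yellow clamp block on top; 110 mm high, about 0.45 kg. Point: on the pillar, half-way up (55 mm above its underside), z up. Grip the clamp (86 to 110 mm above the underside) across its x faces, 34 mm apart; brass screws stick out 8 mm from its y faces. At the start it stands on the yellow inlay.
- place_red: Red foam inlay with a dark round outline, 52 (x) x 58 (y) x 2 mm: the jack's place. Fixed; origin at the middle of its underside, x to the back of the tray, z up. The three inlays lie in a row along y, 62 mm apart (middles), in changing order, in a grey tray 170 (x) x 250 (y) mm with a rim 18 mm high; the tray's floor is 4 mm above the bench.
- place_blue: Blue foam inlay with a dark round outline, 52 (x) x 58 (y) x 2 mm, in the tray: the bottle's place. Fixed; origin at the middle of its underside, x to the back of the tray, z up.
- place_yellow: Yellow foam inlay with a dark square outline, 52 (x) x 58 (y) x 2 mm, in the tray: the surface gauge's place, the gauge's x along this x. Fixed; origin at the middle of its underside, x to the back of the tray, z up.
- plate: Dark granite surface plate, 250 (x) x 180 (y) mm, left or right of the tray. Fixed; origin at the middle of its underside on the bench, z up; its smooth top is 50 mm higher. The twin V-block stands on its far (+x) half; a thin loose steel rule lies along its -y edge, over 65 mm from its middle line.
- mat: Cork mat, 190 x 190 x 4 mm, empty, flat on the bench on the other side of the tray: the side area. Fixed; origin at the middle of its underside, z up; its top is 4 mm higher.

How it is judged (in metres and radians):
On the way, in this order (a step that is already met when the one before it is completed fails the run):
1. jack, bottle and gauge all stand released on the cork mat (x of jack_mid in the frame of mat between -0.095 and 0.095 m and y of jack_mid in the frame of mat between -0.095 and 0.095 m and z of jack_mid in the frame of mat between 0.048 and 0.064 m and angle between each of jack_mid, bottle_mid, gauge_mid's own z axis and vertical below 0.12 rad and x of bottle_mid in the frame of mat between -0.095 and 0.095 m and y of bottle_mid in the frame of mat between -0.095 and 0.095 m and z of bottle_mid in the frame of mat between 0.05 and 0.066 m and x of gauge_mid in the frame of mat between -0.095 and 0.095 m and y of gauge_mid in the frame of mat between -0.095 and 0.095 m and z of gauge_mid in the frame of mat between 0.051 and 0.067 m and contact force between the fingers and jack below 0.1 N and contact force between the fingers and bottle below 0.1 N and contact force between the fingers and gauge below 0.1 N), for 0.2 s.
2. with the three still on the mat, the V-block stands released on the plate, in line with its twin (x of vblock_mid in the frame of mate_mid between -0.132 and -0.068 m and y of vblock_mid in the frame of mate_mid between -0.01 and 0.01 m and z of vblock_mid in the frame of mate_mid between -0.006 and 0.008 m and angle between the x axis of vblock_mid and the x axis of mate_mid, either way round below 0.14 rad and angle between vblock_mid's own z axis and vertical below 0.1 rad and x of jack_mid in the frame of mat between -0.095 and 0.095 m and y of jack_mid in the frame of mat between -0.095 and 0.095 m and z of jack_mid in the frame of mat between 0.048 and 0.064 m and angle between each of jack_mid, bottle_mid, gauge_mid's own z axis and vertical below 0.12 rad and x of bottle_mid in the frame of mat between -0.095 and 0.095 m and y of bottle_mid in the frame of mat between -0.095 and 0.095 m and z of bottle_mid in the frame of mat between 0.05 and 0.066 m and x of gauge_mid in the frame of mat between -0.095 and 0.095 m and y of gauge_mid in the frame of mat between -0.095 and 0.095 m and z of gauge_mid in the frame of mat between 0.051 and 0.067 m and contact force between the fingers and vblock below 0.1 N), for 0.2 s.
At the end, for the whole second after the job is handed in: Jack on red, bottle on blue, gauge on yellow: upright, within 12 mm of the inlay's middle, gauge square within 0.26 rad; V-block on the plate on the -x side of its twin, 68 to 132 mm centre to centre, within 10 mm and 0.14 rad of its groove line; twin moved under 12 mm; all at rest (horizontal distance between jack_mid and place_red below 0.012 m and z of jack_mid in the frame of place_red between 0.046 and 0.06 m and angle between each of jack_mid, bottle_mid, gauge_mid, vblock_mid's own z axis and vertical below 0.1 rad and horizontal distance between bottle_mid and place_blue below 0.012 m and z of bottle_mid in the frame of place_blue between 0.048 and 0.062 m and horizontal distance between gauge_mid and place_yellow below 0.012 m and z of gauge_mid in the frame of place_yellow between 0.049 and 0.063 m and angle between the x axis of gauge_mid and the x axis of place_yellow, either way round below 0.26 rad and x of vblock_mid in the frame of mate_mid between -0.132 and -0.068 m and y of vblock_mid in the frame of mate_mid between -0.01 and 0.01 m and z of vblock_mid in the frame of mate_mid between -0.006 and 0.008 m and angle between the x axis of vblock_mid and the x axis of mate_mid, either way round below 0.14 rad and linear speed of each of jack, bottle, gauge, vblock, mate below 0.02 m/s and distance of mate_mid from where it was at the start of the episode below 0.012 m); the robot touches nothing.
It fails at once if the jack, bottle, gauge or V-block tips over (more than 0.6 rad) (angle between any of jack_mid, bottle_mid, gauge_mid, vblock_mid's own z axis and vertical above 0.6 rad).
It fails at once if the twin V-block is shifted by more than 12 mm (distance of mate_mid from where it was at the start of the episode above 0.012 m).
It fails at once if the jack, bottle, gauge or V-block is dropped (falls faster than 0.6 m/s without being held) ((linear speed of jack above 0.6 m/s and contact force between each of the arm, the fingers and jack below 0.05 N) or (linear speed of bottle above 0.6 m/s and contact force between each of the arm, the fingers and bottle below 0.05 N) or (linear speed of gauge above 0.6 m/s and contact force between each of the arm, the fingers and gauge below 0.05 N) or (linear speed of vblock above 0.6 m/s and contact force between each of the arm, the fingers and vblock below 0.05 N)).
It also fails if it takes over 147 s, if anything falls off the work surface, if the arm or the gripper's body presses on something with over 40 N, if the wrist force passes 120 N, or if a joint passes its speed limit or range.

## Robot

A 6-joint arm with a two-finger parallel gripper is mounted at the origin on the work surface. World frame = base frame: x ahead of the robot, y to its left, z up, the work surface at z = 0. Lengths are in mm, angles in rad, forces in N, time in s.
With the tool pointing down it reaches from about 275 to 1000 mm from the base axis. Payload 8.4 kg.
Tool frame: the origin (TCP) lies on the centre line of the jaws, within the pads' length; the fingertips stand 22 mm ahead of it and the grasp point (between the pads) lies 3 mm ahead of it; z points along the fingers, y is the direction in which the jaws open and shut (so a half turn about z gives the same grasp; the last joint's range is limited). The gripper opens to 85 mm and grips with 20 to 120 N. Pads are 22 mm wide; open, the fingers measure 114 mm over their backs; the gripper's body (76 mm by 85 mm) begins 54 mm behind the grasp point. The pads swing forward as they close: fully open they stand 13 mm farther back than shut.
Start: joints at [1.276, 0.353, 1.633, -0, 1.155, -0.002], TCP at [180.395, 598.403, 253.281] pointing down, gripper open.
Joint ranges: [-2.63, 2.63], [-0.92, 2.1], [0.06, 2.66], [-1.3, 4.44], [0, 2.69], [-3.02, 3.02]. Speed limits (rad/s): [2.22, 2.22, 2.79, 3.14, 3.14, 3.14].

## Interface

Orientations are given as a rotation vector (axis times angle).
In Python, from workcell import monitor, eyes, workorder gives the robot as it stands. The module is installed in compiled form; this text tells all that it offers.
- The arm moves only by the tool carry_out, never from a script. Its argument "steps" is text: rows parted by semicolons, each of 4 numbers parted by spaces: the shift along the tool's x, y, z in cm, then the turn about the tool's z in degrees. In form: dx dy dz turn; .... A call has 1 to 8 rows; each row is the pose to reach, as a shift and turn from the pose commanded when the call began, along the tool's axes at that moment; what a row does not reach only later rows make up. A row lasts 1/12 s, in which the tool goes at most 41.7 mm and 7.16 degrees, less where a joint would pass 70% of its speed; a pose out of reach is approached as far as the arm can. A call with a gripper value outside its range is refused whole. "fingers" is the opening, from 0 (shut) to 1 (fully open), set as the call begins (left out, the last holds). The fingers move at their own pace and stop on an object; "grip_force" is the grip in N (left out, the last holds). Time passes only in rows, so rows that repeat a pose let the fingers close. It gives the time, the measured TCP pose, the force and the opening at its end, in the units of the state.
- monitor.get_state(): the state, without advancing time (a new reading comes with each control period).
- eyes.get_image(name): name is "side" or "top" or "wrist"; returns (picture, depth): 480x640x3 uint8, blue, green, red; 480x640 float32, mm along the optical axis (not along the pixel's ray), 0 where there is no reading.
- eyes.get_calibration(name): a dict with "fx", "fy", "cx", "cy" (pixels), "dist_coeffs" ([k1, k2, p1, p2, k3] as OpenCV has them; the pictures are not rectified), "cam_to_world" (4x4, takes a point from camera to world coordinates); the wrist camera has in their place "mount" (4x4, takes a point from camera to tool coordinates, whose origin is the TCP and whose axes are the flange's). Camera axes: x right, y down, z forward; pixel columns grow to the right and rows downward; lengths in mm; the calibration is good to about 2 mm. A picture is of the moment at which its call begins: read the wrist's pose just before it. get_calibration takes no time and is no camera call.
- workorder.close_job(): hands the job in, once; it reports no verdict.
The state is a dict: "time": time; "qpos": joint angles; "dq": joint speeds; "effort": joint torques, N m; "tcp_pos": TCP position; "tcp_rot": TCP orientation; "force": force on the tool from outside, world axes, zero at the start; "moment": the same for the moment, N m; "opening": opening from 0.0 (shut) to 1.0 (fully open).
Only numpy, scipy, OpenCV 4.12 (cv2) and the standard library are available. Lean on these libraries where they do the work, as an engineer would, in place of code of your own. Each camera call takes 0.05 s, during which the arm holds its last target.

## Working session

There is one attempt and no reset: what is moved stays moved. The work goes in short steps, Python scripts to look and compute and a tool call to move; the robot and the scene stay as the last step left them, time stands still between calls to the robot, and variables do not carry over. Pictures are saved under pics/ and viewed, and the job is handed in when it is done.

Besides the shell and the picture viewer there is one more tool, called after "Request:" as a command line: name --argument value ..., lists and objects as JSON in quotes. carry_out: Moves the arm, as the interface text tells. Its arguments: {"type":"object","properties":{"steps":{"type":"string"},"fingers":{"type":"number"},"grip_force":{"type":"number"}},"required":["steps"]}

```bash
mkdir -p pics; cat > h.py <<'E'
import numpy as np, cv2
from workcell import monitor, eyes, workorder
from scipy.spatial.transform import Rotation as R
def snap(n,fn=None):
    s=monitor.get_state(); im,d=eyes.get_image(n); c=eyes.get_calibration(n)
    if fn: cv2.imwrite('pics/'+fn+'.png',im)
    np.savez('last_'+n+'.npz',im=im,d=d)
    K=np.array([[c['fx'],0,c['cx']],[0,c['fy'],c['cy']],[0,0,1]]);D=np.array(c['dist_coeffs'])
    if 'cam_to_world' in c: T=np.array(c['cam_to_world'])
    else:
        T=np.eye(4);T[:3,:3]=R.from_rotvec(s['tcp_rot']).as_matrix();T[:3,3]=s['tcp_pos'];T=T@np.array(c['mount'])
    return im,d,K,D,T
def ray(uv,K,D,T):
    p=cv2.undistortPoints(np.array(uv,float).reshape(-1,1,2),K,D).reshape(-1,2)
    r=np.c_[p,np.ones(len(p))]@T[:3,:3].T
    return T[:3,3],r
def onz(uv,z,K,D,T):
    o,r=ray(uv,K,D,T); t=(z-o[2])/r[:,2]; return o+r*t[:,None]
def cloud(d,K,D,T):
    v,u=np.mgrid[0:480,0:640]; p=cv2.undistortPoints(np.stack([u,v],-1).reshape(-1,1,2).astype(float),K,D).reshape(480,640,2)
    pc=np.concatenate([p,np.ones((480,640,1))],-1)*d[...,None]
    return pc@T[:3,:3].T+T[:3,3]
E
python3 - <<'E'
from h import *
s=monitor.get_state()
print({k:np.round(v,3) for k,v in s.items()})
for n in ['top','side','wrist']:
    im,d,K,D,T=snap(n,n+'0'); print(n,K[0],K[1],D,np.round(T,3).tolist())
print(np.round(R.from_rotvec(s['tcp_rot']).as_matrix(),3))
E
```

```text
{'time': np.float64(0.0), 'qpos': array([ 1.276,  0.354,  1.634,  0.   ,  1.155, -0.002]), 'dq': array([-0.   , -0.001,  0.   , -0.001, -0.   , -0.   ]), 'effort': array([-1.0000e-03, -6.0528e+01, -3.4205e+01, -0.0000e+00,  9.0000e-03,
       -0.0000e+00]), 'tcp_pos': array([180.275, 597.972, 252.563]), 'tcp_rot': array([-4.580e-01, -3.108e+00,  2.000e-03]), 'force': array([-0.132,  0.353,  0.084]), 'moment': array([-0.031, -0.04 , -0.052]), 'opening': np.float64(1.002)}
top [536.42131041   0.         320.89067909] [  0.         536.42131041 239.64629044] [-0.14107533  0.          0.          0.          0.        ] [[-0.131, -0.966, 0.222, 368.46], [-0.991, 0.128, -0.03, 16.051], [0.001, -0.224, -0.975, 954.071], [0.0, 0.0, 0.0, 1.0]]
side [477.17467208   0.         309.40006229] [  0.         477.17467208 235.00133727] [0.01553952 0.         0.         0.         0.        ] [[0.849, -0.38, 0.366, 215.718], [-0.528, -0.618, 0.583, -512.093], [0.005, -0.688, -0.725, 740.749], [0.0, 0.0, 0.0, 1.0]]
wrist [370.78418652   0.         312.88356327] [  0.         370.78418652 240.2126529 ] [-0.06699793  0.          0.          0.          0.        ] [[0.287, 0.925, 0.249, 118.197], [0.958, -0.277, -0.077, 617.946], [-0.002, 0.261, -0.965, 373.615], [0.0, 0.0, 0.0, 1.0]]
[[-0.957  0.289 -0.   ]
 [ 0.289  0.957 -0.001]
 [ 0.    -0.001 -1.   ]]
```

View pics/top0.png

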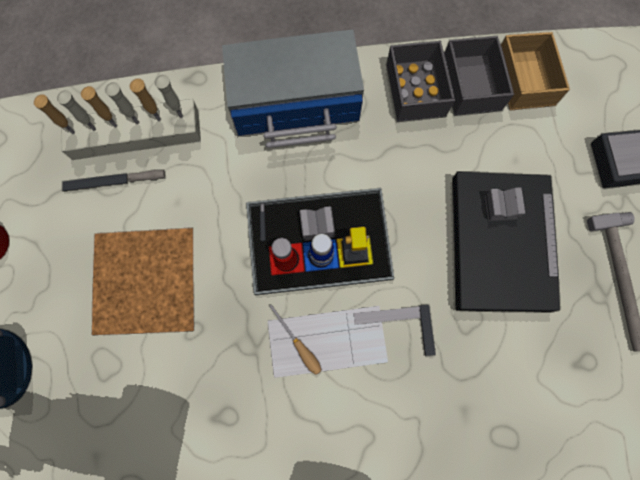

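View pics/side0.png

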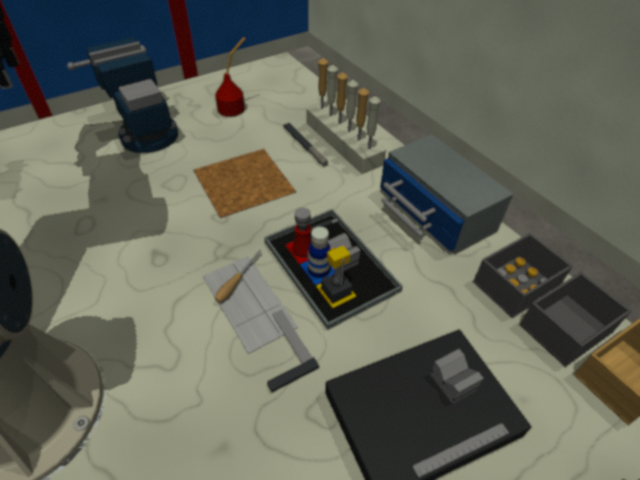

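View pics/wrist0.png

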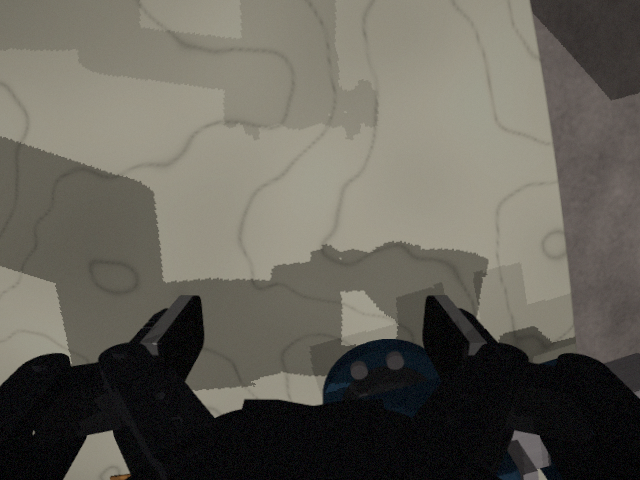

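The top view shows the mat on the left (about 143,280), the tray in the middle with red, blue and yellow heads at (280,247), (321,242) and (357,238), the V-block at (317,220), and the plate on the right with the twin at (505,203). Next I measure these.

```bash
python3 - <<'E'
from h import *
im,d,K,D,T=snap('top','top1')
P=cloud(d,K,D,T)
hsv=cv2.cvtColor(im,cv2.COLOR_BGR2HSV)
cv2.imwrite('pics/crop1.png',cv2.resize(im[170:320,235:575],None,fx=2.3,fy=2.3,interpolation=cv2.INTER_CUBIC))
def box(u0,u1,v0,v1):
    m=np.zeros((480,640),bool);m[v0:v1,u0:u1]=1;return m
tr=box(240,400,180,300)
print('tray z hist')
for name,m in [('high>95',tr&(P[...,2]>95)),]:
    n,l,st,ce=cv2.connectedComponentsWithStats(m.astype(np.uint8))
    for i in range(1,n):
        if st[i,4]>20:
            q=P[l==i];print(name,st[i],ce[i],q.mean(0).round(1),q.min(0).round(1),q.max(0).round(1))
for name,m in [('vb',box(290,345,195,240)&(P[...,2]>30)&(P[...,2]<60)),('mate',box(470,540,170,230)&(P[...,2]>70)),('plate',box(440,570,160,320)&(P[...,2]>42)&(P[...,2]<58)),]:
    q=P[m];print(name,m.sum(),q.mean(0).round(1),np.percentile(q,[1,50,99],axis=0).round(1).tolist())
    r=cv2.minAreaRect(q[:,:2].astype(np.float32));print(r)
m=cv2.inRange(hsv,(5,80,60),(22,255,255))>0; m&=box(80,210,215,345)
q=P[m];print('mat',m.sum(),np.percentile(q,[1,50,99],axis=0).round(1).tolist(),cv2.minAreaRect(q[:,:2].astype(np.float32)))
# tray rim
m=tr&(P[...,2]>12)&(P[...,2]<24); 
q=P[m];print('rim',np.percentile(q,[1,50,99],axis=0).round(1).tolist(),cv2.minAreaRect(q[:,:2].astype(np.float32)))
for nm,lo,hi in [('red',(0,150,60),(6,255,255)),('yel',(24,150,60),(34,255,255)),('blue',(105,150,60),(125,255,255))]:
    m=(cv2.inRange(hsv,lo,hi)>0)&tr&(P[...,2]<12)
    q=P[m];print(nm,m.sum(),np.percentile(q,[1,50,99],axis=0).round(1).tolist())
E
```

```text
tray z hist
high>95 [345 227  23  24 398] [356.94472362 238.43969849] [553.  -67.2 117.6] [368.5 -84.7  96.5] [572.8  16.1 954.1]
high>95 [312 234  19  21 320] [320.925    243.740625] [552.5  -9.  114.6] [368.5 -24.2  95.5] [569.9  16.1 954.1]
high>95 [272 238  19  20 309] [280.93851133 247.7184466 ] [555.8  55.6 108.6] [541.6  40.5  95.2] [572.   71.  113.1]
vb 736 [609.3  -8.9  39.8] [[587.1, -35.3, 30.2], [609.5, -10.6, 41.3], [633.2, 17.9, 46.9]]
((604.1162109375, -17.696971893310547), (72.28656005859375, 59.10039138793945), 89.63412475585938)
mate 963 [ 584.9 -329.4  100. ] [[368.5, -363.9, 71.1], [588.6, -338.6, 85.4], [614.2, 16.1, 954.1]]
((502.54364013671875, -168.39566040039062), (67.42371368408203, 451.054443359375), 27.513648986816406)
plate 12442 [ 522.6 -335.2   49.5] [[405.8, -434.3, 45.0], [517.3, -332.2, 49.4], [657.7, -240.5, 54.1]]
((532.474609375, -339.0312805175781), (181.5164031982422, 251.27247619628906), 81.16278839111328)
mat 10255 [[456.2, 224.3, -0.6], [548.5, 317.3, 3.4], [644.8, 412.8, 7.7]] ((524.765869140625, 207.433349609375), (445.42645263671875, 214.07936096191406), 76.43049621582031)
rim [[496.1, -133.6, 12.2], [568.1, 10.7, 17.1], [668.5, 115.5, 23.2]] ((582.61474609375, -9.170265197753906), (249.31309509277344, 171.38082885742188), 88.85401916503906)
red 422 [[530.9, 23.8, 1.1], [547.1, 39.8, 5.2], [584.1, 84.2, 10.1]]
yel 285 [[528.5, -101.2, 1.8], [546.4, -79.0, 5.2], [599.8, -40.4, 9.4]]
blue 383 [[529.4, -38.6, 2.0], [542.7, 0.6, 5.6], [581.0, 21.6, 9.8]]
```

View pics/crop1.png

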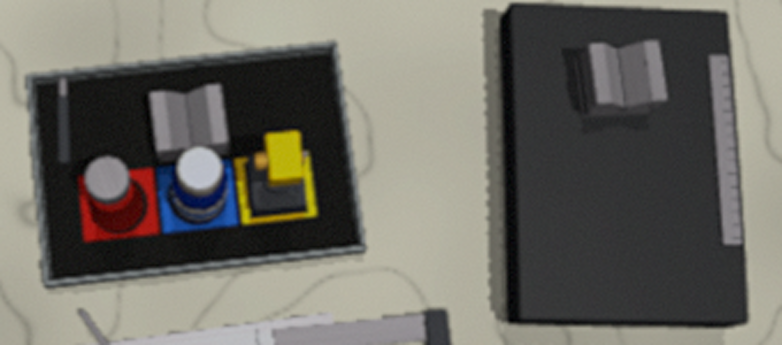

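```bash
cat >> h.py <<'E'
def go(x,y,z,yaw):  # yaw = angle of tool y axis in world, deg
    s=monitor.get_state(); M=R.from_rotvec(s['tcp_rot']).as_matrix()
    dl=M.T@(np.array([x,y,z])-s['tcp_pos'])/10
    cur=np.degrees(np.arctan2(M[1,1],M[0,1])); t=(cur-yaw+180)%360-180
    print('t',round(float(s['time']),2),'tcp',s['tcp_pos'].round(1),'yaw',round(cur,2),'F',s['force'].round(1),'op',round(float(s['opening']),3),'q',s['qpos'].round(2))
    print('go: %.2f %.2f %.2f %.2f'%(*dl,t))
E
python3 -c "
from h import *
go(560,-70,330,0)"
```

```text
t 0.2 tcp [180.3 598.2 252.9] yaw 73.22 F [ 0.2  0.4 -0.5] op 1.001 q [ 1.28  0.35  1.63  0.    1.16 -0.  ]
go: -55.64 -53.02 -7.67 73.22
```

Request:
carry_out --steps "-18 -17 -7.7 28;-18 -17 -7.7 28;-18 -17 -7.7 28;-18 -17 -7.7 28;-18 -17 -7.7 28;-18 -17 -7.7 28;-18 -17 -7.7 28;-18 -17 -7.7 28" --fingers 1

```text
time: 0.87
tcp_pos: [305.0, 382.0, 331.5]
tcp_rot: [1.201, 2.902, 0.003]
force: [-0.3, 1.1, 0.2]
opening: 1.004
```

```bash
python3 -c "
from h import *
go(560,-70,330,0)"
```

```text
t 0.87 tcp [305.  382.  331.5] yaw 45.04 F [-0.3  1.1  0.2] op 1.004 q [ 0.89  0.06  1.82 -0.    1.25  0.11]
go: -49.98 -13.97 0.13 45.04
```

Request:
carry_out --steps "-28 -9 0 28;-28 -9 0 28;-28 -9 0 28;-28 -9 0 28;-28 -9 0 28;-28 -9 0 28;-28 -9 0 28;-28 -9 0 28"

```text
time: 1.53
tcp_pos: [441.4, 118.5, 329.8]
tcp_rot: [1.867, 2.524, -0.002]
force: [-0.4, -0.2, 1.4]
opening: 1.004
```

```bash
python3 -c "
from h import *
go(560,-70,330,0)"
```

```text
t 1.53 tcp [441.4 118.5 329.8] yaw 17.03 F [-0.4 -0.2  1.4] op 1.004 q [ 0.26  0.01  1.88 -0.    1.25 -0.04]
go: -21.50 5.82 0.02 17.03
```

Request:
carry_out --steps "-21.5 5.8 0 17;-21.5 5.8 0 17;-21.5 5.8 0 17;-21.5 5.8 0 17;-21.5 5.8 0 17;-21.5 5.8 0 17;-21.5 5.8 0 17;-21.5 5.8 0 17"

```text
time: 2.2
tcp_pos: [558.1, -64.7, 329.2]
tcp_rot: [-2.217, -2.223, 0.001]
force: [-0.3, 1.0, -0.1]
opening: 0.993
```

```bash
python3 -c "
from h import *
go(560,-70,330,0)
im,d,K,D,T=snap('wrist','w1')
np.savez('w1.npz',im=im,d=d,K=K,D=D,T=T)"
```

```text
t 2.2 tcp [558.1 -64.7 329.2] yaw 0.17 F [-0.3  1.  -0.1] op 0.993 q [-0.12  0.19  1.68  0.    1.27 -0.12]
go: -0.53 0.19 -0.08 0.17
```

View pics/w1.png

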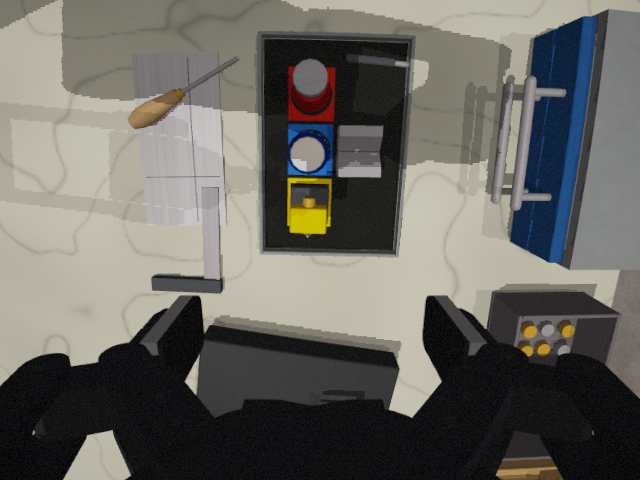

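The wrist view shows the tray upright in the picture. The red head is at (311,74), the blue cap at (308,153), the yellow clamp at (309,213) and the V-block at (360,151). I now cast rays onto the known heights.

```bash
python3 - <<'E'
from h import *
f=np.load('w1.npz');im,d,K,D,T=[f[k] for k in ['im','d','K','D','T']]
hsv=cv2.cvtColor(im,cv2.COLOR_BGR2HSV);P=cloud(d,K,D,T)
def comp(m):
    n,l,st,ce=cv2.connectedComponentsWithStats(m.astype(np.uint8));i=1+np.argmax(st[1:,4]);return l==i
def rect(m,z,nm):
    c=max(cv2.findContours(m.astype(np.uint8),cv2.RETR_EXTERNAL,cv2.CHAIN_APPROX_NONE)[0],key=cv2.contourArea)
    w=onz(cv2.convexHull(c).reshape(-1,2),z,K,D,T)[:,:2].astype(np.float32)
    print(nm,'minrect',cv2.minAreaRect(w),'circ',cv2.minEnclosingCircle(w))
B=np.zeros((480,640),bool);B[35:250,262:410]=1
Z=P[...,2]
lowsat=hsv[...,1]<60
for nm,(v0,v1,u0,u1),zt,col in [('jack',(50,110,285,340),110,lowsat&(hsv[...,2]>70)),('cap',(125,185,285,332),114,lowsat&(hsv[...,2]>120))]:
    b=np.zeros_like(B);b[v0:v1,u0:u1]=1
    m=comp(b&col); print(m.sum(),np.median(Z[m])); rect(m,zt,nm)
b=np.zeros_like(B);b[195:240,285:335]=1
yel=(hsv[...,0]>22)&(hsv[...,0]<36)&(hsv[...,1]>150)
m=comp(b&yel&(Z>100)); print(m.sum(),np.median(Z[m]));rect(m,116,'clamp')
b=np.zeros_like(B);b[120:185,336:390]=1
m=comp(b&(hsv[...,2]>60)&(Z>20)&(Z<60)); print('vb',m.sum(),np.median(Z[m]));rect(m,44,'vb')
red=((hsv[...,0]<8)|(hsv[...,0]>172))&(hsv[...,1]>150)&(Z<14)&B
blu=(hsv[...,0]>100)&(hsv[...,0]<125)&(hsv[...,1]>130)&(Z<14)&B
ye=yel&(Z<14)&B
for nm,m in [('red',red),('blue',blu),('yel',ye)]:
    rect(comp(m),6,nm)
# mat, plate from top
f=np.load('last_top.npz');im,d=f['im'],f['d'];c=eyes.get_calibration('top')
K=np.array([[c['fx'],0,c['cx']],[0,c['fy'],c['cy']],[0,0,1]]);D=np.array(c['dist_coeffs']);T=np.array(c['cam_to_world'])
hsv=cv2.cvtColor(im,cv2.COLOR_BGR2HSV)
b=np.zeros_like(B);b[215:345,80:210]=1
rect(comp(b&(cv2.inRange(hsv,(5,80,60),(22,255,255))>0)),4,'mat')
b=np.zeros_like(B);b[160:320,440:570]=1;P=cloud(d,K,D,T)
m=comp(b&(P[...,2]>42)&(P[...,2]<58));rect(m,50,'plate')
E
```

```text
1007 110.24246335115856
jack minrect ((555.7621459960938, 55.10957717895508), (29.296342849731445, 29.41758155822754), 0.21671552956104279) circ ((555.7569580078125, 55.210052490234375), 15.089509010314941)
906 114.30830779598571
cap minrect ((553.2942504882812, -10.00687313079834), (28.482440948486328, 29.605947494506836), 0.2141135036945343) circ ((553.0851440429688, -9.860414505004883), 15.093165397644043)
1024 116.2985360166044
clamp minrect ((553.7832641601562, -65.89132690429688), (32.147117614746094, 33.819427490234375), 87.90463256835938) circ ((553.6510620117188, -69.00938415527344), 20.080493927001953)
vb 2202 41.6219509690537
vb minrect ((608.1455688476562, -9.090749740600586), (47.590049743652344, 52.54981231689453), 0.4212413728237152) circ ((608.5783081054688, -9.087568283081055), 34.8746452331543)
red minrect ((556.4579467773438, 53.337013244628906), (59.392173767089844, 53.08024597167969), 89.46224975585938) circ ((555.7828369140625, 53.54725646972656), 39.185455322265625)
blue minrect ((555.0801391601562, -8.345159530639648), (59.38383865356445, 53.91453170776367), 89.338134765625) circ ((554.435546875, -8.545602798461914), 38.9235954284668)
yel minrect ((553.7682495117188, -70.90716552734375), (62.0086784362793, 53.71982955932617), 88.36433410644531) circ ((553.958251953125, -70.57376098632812), 39.15508270263672)
mat minrect ((551.2996215820312, 318.850341796875), (188.2869110107422, 188.55364990234375), 85.75025177001953) circ ((551.12939453125, 318.47601318359375), 131.5557403564453)
plate minrect ((531.8964233398438, -337.4918212890625), (181.78726196289062, 250.31710815429688), 80.97007751464844) circ ((531.18310546875, -338.23126220703125), 151.71018981933594)
```

```bash
python3 -c "
from h import *
go(555.7,55,150,-1)"
```

```text
t 2.25 tcp [557.7 -64.1 329.5] yaw 0.24 F [-0.7  0.  -0.5] op 1.002 q [-0.12  0.19  1.68  0.    1.27 -0.12]
go: 11.89 -0.12 17.96 1.24
```

Request:
carry_out --steps "11.9 -0.1 18 1.2;11.9 -0.1 18 1.2;11.9 -0.1 18 1.2;11.9 -0.1 18 1.2;11.9 -0.1 18 1.2;11.9 -0.1 18 1.2;11.9 -0.1 18 1.2;11.9 -0.1 18 1.2"

```text
time: 2.92
tcp_pos: [556.6, 54.4, 151.2]
tcp_rot: [2.238, 2.205, 0.0]
force: [0.9, -0.0, 0.8]
opening: 1.002
```

```bash
python3 -c "
from h import *
go(555.7,55,102,-1)"
```

```text
t 2.92 tcp [556.6  54.4 151.2] yaw -0.85 F [ 0.9 -0.   0.8] op 1.002 q [ 0.09  0.37  1.86 -0.    0.9   0.11]
go: 0.06 -0.09 4.92 0.15
```

Request:
carry_out --steps "0 0 1.5 0;0.1 -0.1 3 0;0.1 -0.1 4.5 0;0.1 -0.1 4.9 0;0.1 -0.1 4.9 0;0.1 -0.1 4.9 0"

```text
time: 3.42
tcp_pos: [556.7, 54.0, 102.9]
tcp_rot: [2.24, 2.201, 0.003]
force: [-0.5, -0.7, 1.1]
opening: 1.002
```

Request:
carry_out --steps "0 0 0 0;0 0 0 0;0 0 0 0;0 0 0 0;0 0 0 0;0 0 0 0;0 0 0 0;0 0 0 0" --fingers 0 --grip_force 40

```text
time: 4.08
tcp_pos: [555.7, 54.5, 101.7]
tcp_rot: [2.24, 2.202, 0.0]
force: [-2.1, -0.1, 5.0]
opening: 0.349
```

```bash
python3 -c "
from h import *
go(555.7,55,102,-1)"
```

```text
t 4.08 tcp [555.7  54.5 101.7] yaw -0.97 F [-2.1 -0.1  5. ] op 0.349 q [0.1  0.44 1.9  0.   0.8  0.11]
go: 0.05 -0.00 -0.03 0.03
```

Request:
carry_out --steps "0 0 -0.3 0;0 0 -0.8 0;0 0 -1.8 0;0 0 -3 0;0 0 -4 0;0 0 -4.5 0;0 0 -4.5 0;0 0 -4.5 0"

```text
time: 4.75
tcp_pos: [555.9, 54.4, 146.9]
tcp_rot: [2.24, 2.202, 0.001]
force: [-0.9, 1.4, -3.6]
opening: 0.353
```

```bash
python3 -c "
from h import *
go(551,380,145,-1)"
```

```text
t 4.75 tcp [555.9  54.4 146.9] yaw -0.97 F [-0.9  1.4 -3.6] op 0.353 q [ 0.09  0.38  1.87 -0.    0.89  0.11]
go: 32.54 -1.04 0.19 0.03
```

Request:
carry_out --steps "0.5 0 0 0;1.8 0 0 0;4 -0.1 0 0;6.8 -0.2 0 0;9.8 -0.3 0 0;12.8 -0.4 0 0;15.8 -0.5 0 0;18.8 -0.6 0 0"

```text
time: 5.42
tcp_pos: [552.0, 244.9, 145.6]
tcp_rot: [-2.24, -2.202, 0.001]
force: [0.3, 0.4, -3.6]
opening: 0.346
```

Request:
carry_out --steps "3 -0.1 0 0;6 -0.2 0 0;8.8 -0.3 0 0;11 -0.4 0 0;12.6 -0.4 0 0;13.4 -0.4 0 0;13.7 -0.4 0 0;13.7 -0.4 0 0"

```text
time: 6.08
tcp_pos: [550.9, 379.6, 145.8]
tcp_rot: [2.24, 2.203, -0.001]
force: [-0.1, -0.6, -3.0]
opening: 0.348
```

```bash
python3 -c "
from h import *
go(551,380,100,-1)"
```

```text
t 6.08 tcp [550.9 379.6 145.8] yaw -0.95 F [-0.1 -0.6 -3. ] op 0.348 q [ 0.6   0.53  1.62 -0.    1.    0.62]
go: 0.04 0.01 4.58 0.05
```

Request:
carry_out --steps "0 0 0.5 0;0 0 1.5 0;0 0 2.7 0;0 0 3.6 0;0 0 4.1 0;0 0 4.3 0;0 0 4.3 0;0 0 4.3 0"

```text
time: 6.75
tcp_pos: [551.3, 379.6, 103.3]
tcp_rot: [2.24, 2.202, 0.0]
force: [0.2, -0.3, -3.2]
opening: 0.351
```

Request:
carry_out --steps "0 0 0.1 0;0 0 0.2 0;0 0 0.2 0;0 0 0.2 0"

```text
time: 7.08
tcp_pos: [551.2, 379.6, 101.5]
tcp_rot: [2.24, 2.202, 0.0]
force: [-0.5, 0.5, -3.3]
opening: 0.351
```

```bash
python3 -c "
from h import *
go(551,380,100,-1)"
```

```text
t 7.08 tcp [551.2 379.6 101.5] yaw -0.97 F [-0.5  0.5 -3.3] op 0.351 q [ 0.6   0.58  1.64 -0.    0.92  0.62]
go: 0.04 -0.02 0.15 0.03
```

Request:
carry_out --steps "0 0 0.1 0;0 0 0.1 0;0 0 0.1 0"

```text
time: 7.33
tcp_pos: [551.2, 379.5, 100.3]
tcp_rot: [-2.24, -2.202, -0.0]
force: [0.3, 0.4, -3.8]
opening: 0.349
```

Request:
carry_out --steps "0 0 0.1 0;0 0 0.1 0;0 0 0.1 0"

```text
time: 7.58
tcp_pos: [551.4, 379.8, 99.8]
tcp_rot: [2.24, 2.202, 0.001]
force: [-2.2, 0.5, 3.6]
opening: 0.349
```

Request:
carry_out --steps "0 0 0 0;0 0 0 0;0 0 0 0;0 0 0 0;0 0 0 0;0 0 0 0" --fingers 1

```text
time: 8.08
tcp_pos: [551.2, 379.5, 99.2]
tcp_rot: [-2.24, -2.202, 0.0]
force: [-0.4, -0.5, -0.0]
opening: 1.002
```

Request:
carry_out --steps "0 0 -0.5 0;0 0 -1.5 0;0 0 -3 0;0 0 -5 0;0 0 -5 0"

```text
time: 8.5
tcp_pos: [553.2, 380.9, 154.0]
tcp_rot: [2.239, 2.202, 0.01]
force: [1.3, 1.2, 0.1]
opening: 1.003
```

```bash
python3 -c "
from h import *
go(553.2,-10,150,-1)
snap('top','top2');snap('wrist','w2')"
```

```text
t 8.5 tcp [553.2 380.9 154. ] yaw -0.98 F [1.3 1.2 0.1] op 1.003 q [ 0.6   0.52  1.61 -0.    1.    0.62]
go: -39.08 0.66 0.27 0.02
```

View pics/top2.png

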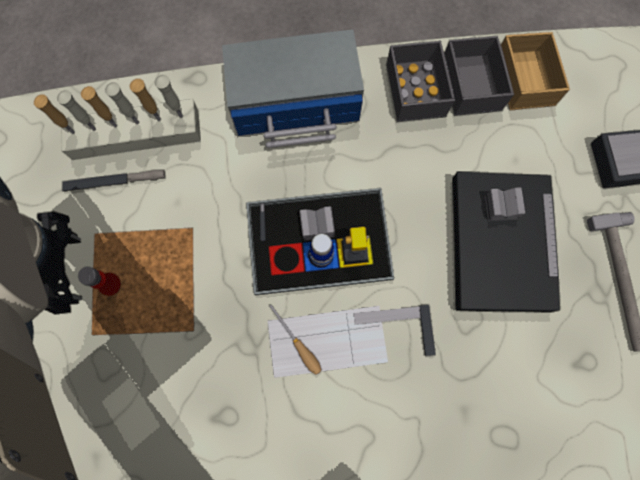

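The jack stands upright on the mat at about (110,284). Next is the bottle.

Request:
carry_out --steps "-4 0 0 0;-8 0.1 0 0;-12 0.2 0 0;-16 0.3 0 0;-20 0.3 0 0;-24 0.4 0 0;-28 0.4 0 0;-31 0.5 0 0"

```text
time: 9.27
tcp_pos: [549.7, 66.7, 148.6]
tcp_rot: [-2.24, -2.201, 0.003]
force: [1.0, 0.2, 0.2]
opening: 1.002
```

Request:
carry_out --steps "-3 0.1 0 0;-5.5 0.1 0 0;-7.5 0.1 0 0;-8 0.1 0 0;-8 0.1 0 0;-8 0.1 0 0"

```text
time: 9.77
tcp_pos: [550.3, -10.2, 148.9]
tcp_rot: [-2.241, -2.201, 0.0]
force: [0.5, -0.6, -0.4]
opening: 0.996
```

```bash
python3 -c "
from h import *
go(553.2,-10,103,-1)"
```

```text
t 9.77 tcp [550.3 -10.2 148.9] yaw -1.02 F [ 0.5 -0.6 -0.4] op 0.996 q [-0.02  0.36  1.88  0.    0.89 -0.  ]
go: 0.02 0.30 4.59 -0.02
```

Request:
carry_out --steps "0 0.3 1 0;0 0.3 2.5 0;0 0.3 4 0;0 0.3 4.6 0;0 0.3 4.6 0;0 0.3 4.6 0"

```text
time: 10.27
tcp_pos: [553.4, -9.9, 102.9]
tcp_rot: [-2.239, -2.203, 0.001]
force: [0.6, -0.3, -0.9]
opening: 1.0
```

Request:
carry_out --steps "0 0 0 0;0 0 0 0;0 0 0 0;0 0 0 0;0 0 0 0;0 0 0 0;0 0 0 0;0 0 0 0" --fingers 0 --grip_force 30

```text
time: 10.93
tcp_pos: [553.5, -10.6, 103.8]
tcp_rot: [2.24, 2.202, 0.0]
force: [-3.0, 0.6, 6.5]
opening: 0.352
```

Request:
carry_out --steps "0 0 -0.3 0;0 0 -0.8 0;0 0 -1.8 0;0 0 -3 0;0 0 -4 0;0 0 -4.5 0;0 0 -4.5 0;0 0 -4.5 0"

```text
time: 11.6
tcp_pos: [553.8, -10.6, 148.8]
tcp_rot: [2.24, 2.202, 0.001]
force: [-1.0, 0.2, -2.8]
opening: 0.351
```

```bash
python3 -c "
from h import *
go(551,318,147,-1)"
```

```text
t 11.6 tcp [553.8 -10.6 148.8] yaw -0.97 F [-1.   0.2 -2.8] op 0.351 q [-0.02  0.37  1.88 -0.    0.89 -0.  ]
go: 32.85 -0.83 0.18 0.03
```

Request:
carry_out --steps "0.5 0 0 0;1.8 0 0 0;4 -0.1 0 0;6.8 -0.2 0 0;9.8 -0.3 0 0;12.8 -0.3 0 0;15.8 -0.4 0 0;18.8 -0.5 0 0"

```text
time: 12.27
tcp_pos: [551.0, 179.9, 147.7]
tcp_rot: [-2.24, -2.202, 0.001]
force: [0.3, -0.3, -2.4]
opening: 0.355
```

Request:
carry_out --steps "3 -0.1 0 0;6 -0.2 0 0;8.8 -0.3 0 0;11 -0.3 0 0;12.8 -0.3 0 0;13.7 -0.3 0 0;14 -0.3 0 0;14 -0.3 0 0"

```text
time: 12.93
tcp_pos: [550.6, 318.1, 147.8]
tcp_rot: [-2.239, -2.204, 0.001]
force: [-0.8, 0.1, -1.8]
opening: 0.351
```

Request:
carry_out --steps "0 0 0.5 0;0 0 1.5 0;0 0 2.7 0;0 0 3.6 0;0 0 4.1 0;0 0 4.3 0;0 0 4.3 0;0 0 4.3 0"

```text
time: 13.6
tcp_pos: [551.3, 317.5, 105.3]
tcp_rot: [2.24, 2.202, 0.0]
force: [-0.4, 0.5, -1.2]
opening: 0.355
```

```bash
python3 -c "
from h import *
go(551,318,101.2,-1)"
```

```text
t 13.6 tcp [551.3 317.5 105.3] yaw -0.98 F [-0.4  0.5 -1.2] op 0.355 q [ 0.52  0.53  1.72 -0.    0.89  0.54]
go: 0.05 -0.03 0.41 0.02
```

Request:
carry_out --steps "0 0 0.1 0;0 0 0.2 0;0 0 0.3 0;0 0 0.3 0;0 0 0.3 0"

```text
time: 14.02
tcp_pos: [551.1, 317.5, 102.4]
tcp_rot: [2.24, 2.202, 0.0]
force: [-0.2, 0.6, -1.4]
opening: 0.354
```

Request:
carry_out --steps "0 0 0.1 0;0 0 0.1 0;0 0 0.1 0"

```text
time: 14.27
tcp_pos: [551.3, 317.7, 101.8]
tcp_rot: [2.24, 2.202, 0.001]
force: [-1.6, -0.6, 3.4]
opening: 0.352
```

Contact felt; release, rise, and go to the gauge.

Request:
carry_out --steps "0 0 0 0;0 0 0 0;0 0 0 0;0 0 0 0;0 0 0 0;0 0 0 0" --fingers 1

```text
time: 14.77
tcp_pos: [551.1, 317.5, 101.2]
tcp_rot: [-2.24, -2.202, 0.0]
force: [-0.3, 0.1, 1.1]
opening: 0.996
```

Request:
carry_out --steps "0 0 -0.5 0;0 0 -1.5 0;0 0 -3 0;0 0 -5 0;0 0 -5 0;0 0 -5 0"

```text
time: 15.27
tcp_pos: [552.1, 318.0, 153.3]
tcp_rot: [2.24, 2.202, 0.005]
force: [0.6, 0.3, -0.6]
opening: 1.005
```

```bash
python3 -c "
from h import *
go(553.8,-69,152,-1)"
```

```text
t 15.27 tcp [552.1 318.  153.3] yaw -0.98 F [ 0.6  0.3 -0.6] op 1.005 q [ 0.52  0.47  1.69 -0.    0.97  0.54]
go: -38.70 0.83 0.06 0.02
```

Request:
carry_out --steps "-4 0.1 0 0;-8 0.2 0 0;-12 0.3 0 0;-16 0.4 0 0;-20 0.5 0 0;-24 0.6 0 0;-28 0.7 0 0;-31 0.7 0 0"

```text
time: 15.93
tcp_pos: [552.1, 4.7, 150.8]
tcp_rot: [-2.241, -2.202, 0.002]
force: [-0.2, -0.4, 0.0]
opening: 1.0
```

Request:
carry_out --steps "-3 0.1 0 0;-5.5 0.1 0 0;-7.3 0.1 0 0;-7.7 0.1 0 0;-7.7 0.1 0 0;-7.7 0.1 0 0"

```text
time: 16.43
tcp_pos: [552.2, -69.1, 150.9]
tcp_rot: [-2.24, -2.201, 0.0]
force: [0.3, 1.0, -0.8]
opening: 1.0
```

```bash
python3 -c "
from h import *
go(553.8,-69,107,-1)
snap('wrist','w3')"
```

```text
t 16.43 tcp [552.2 -69.1 150.9] yaw -1.01 F [ 0.3  1.  -0.8] op 1.0 q [-0.13  0.37  1.87  0.    0.9  -0.11]
go: 0.01 0.16 4.39 -0.01
```

View pics/w3.png

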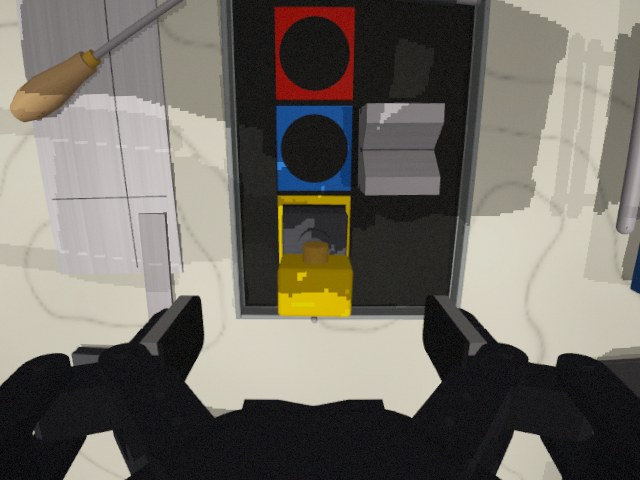

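The gauge clamp shows at (315,285), the V-block at (402,149), and the red and blue inlays are clear. Measuring from this view.

```bash
python3 - <<'E'
from h import *
f=np.load('last_wrist.npz');im,d=f['im'],f['d'];c=eyes.get_calibration('wrist')
s=monitor.get_state()
K=np.array([[c['fx'],0,c['cx']],[0,c['fy'],c['cy']],[0,0,1]]);D=np.array(c['dist_coeffs'])
T=np.eye(4);T[:3,:3]=R.from_rotvec(s['tcp_rot']).as_matrix();T[:3,3]=s['tcp_pos'];T=T@np.array(c['mount'])
hsv=cv2.cvtColor(im,cv2.COLOR_BGR2HSV);P=cloud(d,K,D,T);Z=P[...,2]
def rect(m,z,nm):
    c=max(cv2.findContours(m.astype(np.uint8),cv2.RETR_EXTERNAL,cv2.CHAIN_APPROX_NONE)[0],key=cv2.contourArea)
    w=onz(cv2.convexHull(c).reshape(-1,2),z,K,D,T)[:,:2].astype(np.float32)
    print(nm,m.sum(),'minrect',np.round(np.hstack(cv2.minAreaRect(w)),2))
H,S,V=[hsv[...,i].astype(int) for i in range(3)]
red=((H<8)|(H>172))&(S>130); blu=(H>100)&(H<125)&(S>120); yel=(H>22)&(H<36)&(S>130)
B=np.zeros_like(red);B[0:330,240:358]=1
rect(red&B,6,'red');rect(blu&B&(Z<20),6,'blue');rect(yel&B&(Z<14),6,'yel')
top=yel&B&(Z>112);rect(top,116,'clamp');q=P[top];print(np.percentile(q,[2,50,98],axis=0).round(1))
b=np.zeros_like(red);b[95:200,356:450]=1
rect(b&(V>55),44,'vb')
uv=[[366,102],[445,103],[439,194],[365,194]]
b=np.zeros_like(red);b[95:200,354:450]=1
print(np.round(onz(uv,44,K,D,T)[:,:2],1))
# groove line lowest point z=28
print('groove',np.round(onz([[361,149.5],[436,150]],28,K,D,T)[:,:2],1))
E
```

```text
red 3491 minrect [556.05  54.16  59.29  53.02  88.85]
blue 3039 minrect [554.91  -7.74  58.24  53.25  89.11]
yel 1198 minrect [553.82 -66.21  51.6   53.43  89.21]
clamp 3695 minrect [553.85 -68.43  24.77  33.75  87.73]
[[537.7 -80.  113.5]
 [553.9 -67.7 116.4]
 [570.  -57.2 117.8]]
vb 7423 minrect [606.83  -8.49  54.25  51.1   89.83]
[[585.7  19.3]
 [632.4  18.6]
 [632.2 -35.4]
 [586.  -34.9]]
groove [[585.1  -8.4]
 [633.8  -9.1]]
```

Request:
carry_out --steps "0 0.1 1 0;0 0.2 2.5 0;0 0.2 4 0;0 0.2 4.4 0;0 0.2 4.4 0;0 0.2 4.4 0"

```text
time: 16.98
tcp_pos: [554.5, -69.0, 107.1]
tcp_rot: [-2.239, -2.203, 0.001]
force: [-0.2, -0.2, 0.0]
opening: 0.997
```

Request:
carry_out --steps "0 0 0 0;0 0 0 0;0 0 0 0;0 0 0 0;0 0 0 0;0 0 0 0;0 0 0 0;0 0 0 0" --fingers 0 --grip_force 40

```text
time: 17.65
tcp_pos: [554.5, -69.7, 107.8]
tcp_rot: [2.241, 2.202, 0.0]
force: [-2.5, 0.7, 6.3]
opening: 0.397
```

Request:
carry_out --steps "0 0 -0.3 0;0 0 -0.8 0;0 0 -1.8 0;0 0 -3 0;0 0 -4 0;0 0 -4.5 0;0 0 -4.5 0;0 0 -4.5 0"

```text
time: 18.32
tcp_pos: [554.8, -69.6, 152.8]
tcp_rot: [2.24, 2.202, 0.001]
force: [-0.4, 0.7, -4.1]
opening: 0.397
```

```bash
python3 -c "
from h import *
go(551,256,150,-1)"
```

```text
t 18.32 tcp [554.8 -69.6 152.8] yaw -0.98 F [-0.4  0.7 -4.1] op 0.397 q [-0.13  0.37  1.86 -0.    0.91 -0.11]
go: 32.55 -0.93 0.28 0.02
```

Request:
carry_out --steps "0.5 0 0 0;1.8 0 0 0;4 -0.1 0 0;6.8 -0.2 0 0;9.8 -0.3 0 0;12.8 -0.4 0 0;15.8 -0.4 0 0;18.8 -0.5 0 0"

```text
time: 18.98
tcp_pos: [552.0, 120.9, 151.7]
tcp_rot: [-2.24, -2.202, 0.001]
force: [1.0, -0.6, -3.3]
opening: 0.394
```

Request:
carry_out --steps "3 -0.1 0 0;6 -0.2 0 0;8.8 -0.3 0 0;11 -0.4 0 0;12.6 -0.4 0 0;13.5 -0.4 0 0;13.7 -0.4 0 0;13.7 -0.4 0 0"

```text
time: 19.65
tcp_pos: [550.8, 255.6, 151.9]
tcp_rot: [-2.239, -2.203, 0.001]
force: [-0.7, 1.1, -4.7]
opening: 0.393
```

Request:
carry_out --steps "0 0 0.5 0;0 0 1.5 0;0 0 2.7 0;0 0 3.6 0;0 0 4.1 0;0 0 4.3 0;0 0 4.3 0;0 0 4.3 0"

```text
time: 20.32
tcp_pos: [551.2, 255.5, 109.3]
tcp_rot: [-2.24, -2.202, 0.0]
force: [0.1, 0.8, -3.8]
opening: 0.389
```

```bash
python3 -c "
from h import *
go(551,256,105.4,-1)"
```

```text
t 20.32 tcp [551.2 255.5 109.3] yaw -0.98 F [ 0.1  0.8 -3.8] op 0.389 q [0.43 0.49 1.78 0.   0.87 0.45]
go: 0.05 -0.02 0.39 0.02
```

Request:
carry_out --steps "0 0 0.1 0;0 0 0.2 0;0 0 0.3 0;0 0 0.3 0;0 0 0.3 0"

```text
time: 20.73
tcp_pos: [551.1, 255.5, 106.4]
tcp_rot: [2.24, 2.202, 0.0]
force: [0.3, 1.1, -4.3]
opening: 0.389
```

Request:
carry_out --steps "0 0 0.1 0;0 0 0.1 0;0 0 0.1 0"

```text
time: 20.98
tcp_pos: [551.3, 255.7, 105.9]
tcp_rot: [2.24, 2.202, 0.001]
force: [-2.6, -1.1, 3.9]
opening: 0.391
```

Request:
carry_out --steps "0 0 0 0;0 0 0 0;0 0 0 0;0 0 0 0;0 0 0 0;0 0 0 0" --fingers 1

```text
time: 21.48
tcp_pos: [551.2, 255.5, 105.3]
tcp_rot: [2.24, 2.202, 0.0]
force: [-0.3, -0.7, 0.1]
opening: 1.0
```

Request:
carry_out --steps "0 0 -0.5 0;0 0 -1.5 0;0 0 -3 0;0 0 -6 0;0 0 -9 0;0 0 -10 0;0 0 -10 0"

```text
time: 22.07
tcp_pos: [552.9, 256.4, 209.4]
tcp_rot: [2.239, 2.201, 0.01]
force: [1.6, -0.0, -0.2]
opening: 1.0
```

```bash
python3 -c "
from h import *
go(609,-8.2,170,89)
go(480,-260,330,89)
snap('side','s2');snap('top','top3')"
```

```text
t 22.07 tcp [552.9 256.4 209.4] yaw -0.98 F [ 1.6 -0.  -0.2] op 1.0 q [0.43 0.37 1.71 0.   1.05 0.45]
go: -26.37 6.03 3.90 -89.98
t 22.07 tcp [552.9 256.4 209.4] yaw -0.98 F [ 1.6 -0.  -0.2] op 1.0 q [0.43 0.37 1.71 0.   1.05 0.45]
go: -51.72 -6.34 -12.24 -89.98
```

View pics/s2.png

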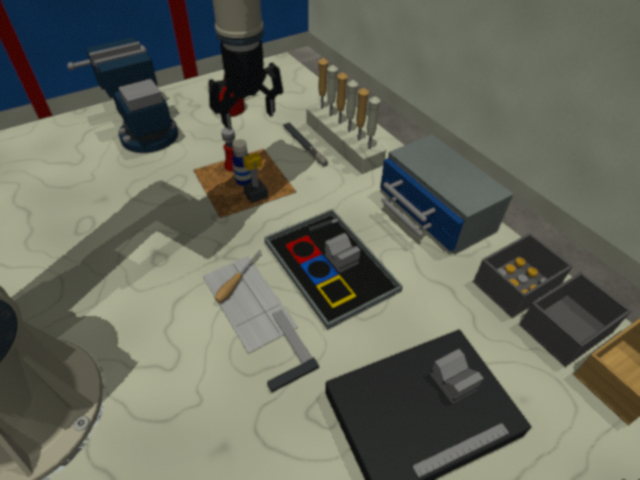

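All three stand upright on the mat. Now to look at the twin on the plate from above.

Request:
carry_out --steps "-30 -3 -12 45;-30 -3 -12 45;-30 -3 -12 45;-30 -3 -12 45;-30 -3 -12 45;-30 -3 -12 45;-30 -3 -12 45;-30 -3 -12 45"

```text
time: 22.83
tcp_pos: [514.7, -46.3, 324.7]
tcp_rot: [-2.914, -1.172, 0.003]
force: [1.2, -0.3, -0.3]
opening: 0.998
```

```bash
python3 -c "
from h import *
go(500,-335,330,-91)"
```

```text
t 22.83 tcp [514.7 -46.3 324.7] yaw -46.17 F [ 1.2 -0.3 -0.3] op 0.998 q [-0.09  0.12  1.78 -0.    1.25  0.71]
go: -21.06 19.80 -0.52 44.83
```

Request:
carry_out --steps "-21 19.8 -0.5 44.8;-21 19.8 -0.5 44.8;-21 19.8 -0.5 44.8;-21 19.8 -0.5 44.8;-21 19.8 -0.5 44.8;-21 19.8 -0.5 44.8;-21 19.8 -0.5 44.8;-21 19.8 -0.5 44.8"

```text
time: 23.5
tcp_pos: [501.2, -338.0, 328.0]
tcp_rot: [3.14, -0.031, -0.004]
force: [-0.3, 0.2, -0.2]
opening: 0.998
```

Request:
carry_out --steps "0 0 0 0;0 0 0 0;0 0 0 0"

```text
time: 23.75
tcp_pos: [502.4, -330.9, 329.2]
tcp_rot: [-3.14, 0.019, 0.002]
force: [-0.3, -0.7, 1.3]
opening: 1.0
```

```bash
python3 -c "
from h import *
go(500,-335,330,-91)
im,d,K,D,T=snap('wrist','w4')
np.savez('w4.npz',im=im,d=d,K=K,D=D,T=T)"
```

```text
t 23.75 tcp [ 502.4 -330.9  329.2] yaw -90.7 F [-0.3 -0.7  1.3] op 1.0 q [-0.59  0.26  1.6   0.    1.29  1.  ]
go: -0.24 0.41 -0.08 0.30
```

View pics/w4.png

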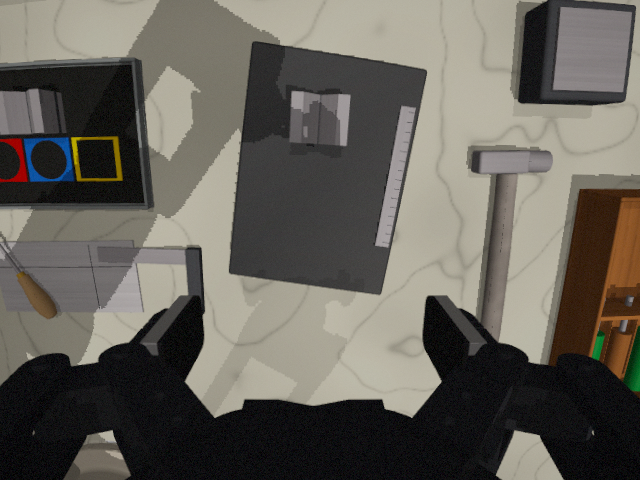

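```bash
python3 -c "
from h import *
im=cv2.imread('pics/w4.png');cv2.imwrite('pics/c4.png',cv2.resize(im[75:165,270:370],None,fx=6,fy=6,interpolation=cv2.INTER_CUBIC))"
```

```text
(no output)
```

View pics/c4.png

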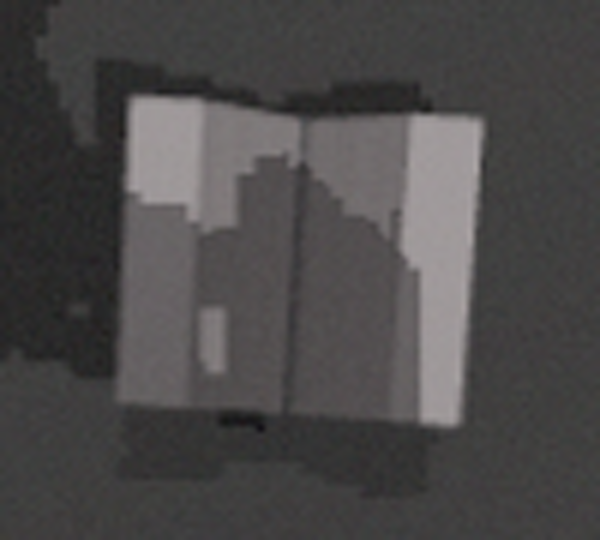

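The crop shows the twin's top corners at about (130,97), (484,118), (462,425), (119,403), and its groove running from (303,118) to (288,412).

```bash
python3 - <<'E'
from h import *
f=np.load('w4.npz');im,d,K,D,T=[f[k] for k in ['im','d','K','D','T']]
c=lambda a:(np.array(a,float)+.5)/6-.5+np.array([270,75])
q=onz(c([[130,97],[484,118],[462,425],[119,403]]),90,K,D,T)[:,:2]
print(q.round(1),'ctr',q.mean(0).round(1),'w',np.linalg.norm(q[0]-q[1]).round(1),np.linalg.norm(q[3]-q[2]).round(1),'l',np.linalg.norm(q[0]-q[3]).round(1),np.linalg.norm(q[1]-q[2]).round(1))
ax=(q[0]-q[3]+q[1]-q[2]);print('yaw',np.degrees(np.arctan2(ax[1],ax[0])))
ay=(q[0]-q[1]+q[3]-q[2]);print('yaw2',np.degrees(np.arctan2(ay[1],ay[0]))-90)
g=onz(c([[303,118],[288,412]]),74,K,D,T)[:,:2];a=g[0]-g[1];print('groove',g.round(1),g.mean(0),np.degrees(np.arctan2(a[1],a[0])))
cen=q.mean(0)
P=cloud(d,K,D,T);print('z plate',np.median(P[180:240,280:340,2]),np.median(P[110:125,340:345,2]))
m=(P[...,2]>45)&(P[...,2]<55);cc=max(cv2.findContours(m.astype(np.uint8),0,1)[0],key=cv2.contourArea);print(cv2.minAreaRect(onz(cc.reshape(-1,2),50,K,D,T)[:,:2].astype(np.float32)))
E
```

```text
[[ 613.8 -311.8]
 [ 610.2 -365.9]
 [ 564.2 -362.9]
 [ 568.1 -309. ]] ctr [ 589.1 -337.4] w 54.2 54.1 l 45.8 46.1
yaw -3.602238400687268
yaw2 -3.9942355025970357
groove [[ 612.3 -338.5]
 [ 566.3 -335.7]] [ 589.31234927 -337.0801545 ] -3.4552408092598235
z plate 50.346343229106424 90.69786647858905
((530.6997680664062, -339.70526123046875), (179.585693359375, 249.3436279296875), 80.81700134277344)
```

```bash
python3 - <<'E'
from h import *
f=np.load('last_top.npz');c=eyes.get_calibration('top')
K=np.array([[c['fx'],0,c['cx']],[0,c['fy'],c['cy']],[0,0,1]]);D=np.array(c['dist_coeffs']);T=np.array(c['cam_to_world'])
P=cloud(f['d'],K,D,T);q=P[30:160,210:375].reshape(-1,3);q=q[(q[:,2]>30)&(q[:,2]<300)]
print(np.percentile(q,[0.5,2,50,99],axis=0).round(0))
go(609,-8.2,150,-91)
E
```

```text
[[ 762. -118.   32.]
 [ 763. -114.   38.]
 [ 844.    1.  109.]
 [ 940.  117.  113.]]
t 23.8 tcp [ 502.6 -330.9  329.6] yaw -90.68 F [ 0.5 -0.3 -0.2] op 1.003 q [-0.58  0.26  1.6   0.    1.29  1.  ]
go: 10.28 -32.37 17.98 0.32
```

Request:
carry_out --steps "10.3 -32.4 10 0.3;10.3 -32.4 10 0.3;10.3 -32.4 10 0.3;10.3 -32.4 10 0.3;10.3 -32.4 10 0.3;10.3 -32.4 10 0.3;10.3 -32.4 10 0.3;10.3 -32.4 10 0.3"

```text
time: 24.47
tcp_pos: [603.5, -25.4, 236.0]
tcp_rot: [-3.141, 0.026, -0.001]
force: [1.1, -0.5, 0.6]
opening: 1.001
```

```bash
python3 -c "
from h import *
go(609,-8.2,100,-91)"
```

```text
t 24.47 tcp [603.5 -25.4 236. ] yaw -90.96 F [ 1.1 -0.5  0.6] op 1.001 q [-0.04  0.34  1.7   0.    1.11  1.54]
go: 0.52 -1.73 13.60 0.04
```

Request:
carry_out --steps "0.5 -1.7 4 0;0.5 -1.7 8 0;0.5 -1.7 11 0;0.5 -1.7 13 0;0.5 -1.7 13.6 0;0.5 -1.7 13.6 0;0.5 -1.7 13.6 0;0.5 -1.7 13.6 0"

```text
time: 25.13
tcp_pos: [610.1, -11.7, 102.1]
tcp_rot: [3.141, -0.029, 0.005]
force: [0.9, -0.5, -0.5]
opening: 1.001
```

```bash
python3 -c "
from h import *
go(609,-8.2,32,-91)
snap('wrist','w5')"
```

```text
t 25.13 tcp [610.1 -11.7 102.1] yaw -91.05 F [ 0.9 -0.5 -0.5] op 1.001 q [-0.02  0.5   1.78  0.    0.85  1.57]
go: -0.13 -0.35 7.01 -0.05
```

View pics/w5.png

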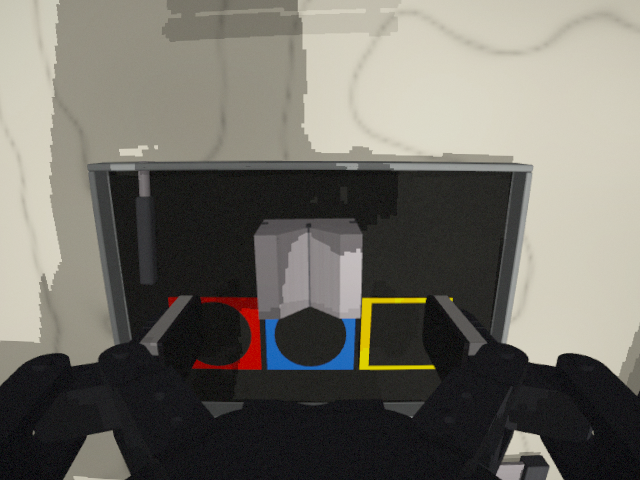

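The V-block at (308,270) lies between the fingers, with about 3.5 mm of sideways correction needed. Descending.

Request:
carry_out --steps "-0.1 -0.3 1 0;-0.1 -0.3 2.5 0;-0.1 -0.3 4 0;-0.1 -0.3 5.5 0;-0.1 -0.3 6.6 0;-0.1 -0.3 7 0;-0.1 -0.3 7 0;-0.1 -0.3 7 0"

```text
time: 25.85
tcp_pos: [608.2, -8.9, 30.5]
tcp_rot: [-3.141, 0.03, -0.001]
force: [0.6, -0.6, -0.3]
opening: 1.0
```

Request:
carry_out --steps "0 0 0 0;0 0 0 0;0 0 0 0;0 0 0 0;0 0 0 0;0 0 0 0;0 0 0 0;0 0 0 0" --fingers 0 --grip_force 50

```text
time: 26.52
tcp_pos: [608.6, -9.0, 31.2]
tcp_rot: [3.141, -0.029, 0.002]
force: [-0.9, -0.9, 5.6]
opening: 0.625
```

```bash
python3 -c "
from h import *
go(609,-8.2,32,-91)"
```

```text
t 26.52 tcp [608.6  -9.   31.2] yaw -91.07 F [-0.9 -0.9  5.6] op 0.625 q [-0.02  0.61  1.81 -0.    0.72  1.57]
go: 0.04 -0.08 -0.08 -0.07
```

Request:
carry_out --steps "0 0 -0.3 0;0 0 -0.8 0;0 0 -1.8 0;0 0 -3.5 0;0 0 -5.5 0;0 0 -7.5 0;0 0 -9.5 0;0 0 -11 0"

```text
time: 27.18
tcp_pos: [608.1, -8.9, 142.4]
tcp_rot: [-3.141, 0.029, -0.002]
force: [-0.2, -0.2, -6.6]
opening: 0.626
```

Request:
carry_out --steps "0 0 0 0;0 0 0 0"

```text
time: 27.35
tcp_pos: [608.3, -8.9, 141.1]
tcp_rot: [3.141, -0.029, 0.003]
force: [0.4, 0.1, -6.3]
opening: 0.623
```

```bash
python3 -c "
from h import *
go(493.4,-330.9,142,-93.9)"
```

```text
t 27.35 tcp [608.3  -8.9 141.1] yaw -91.07 F [ 0.4  0.1 -6.3] op 0.623 q [-0.02  0.45  1.76  0.    0.93  1.57]
go: -10.88 32.41 -0.11 2.83
```

Request:
carry_out --steps "-0.2 0.5 0 0.2;-0.6 1.8 0 0.5;-1.4 4 0 0.8;-2.3 6.8 0 1.1;-3.3 9.8 0 1.4;-4.3 12.8 0 1.7;-5.3 15.8 0 2;-6.3 18.8 0 2.3"

```text
time: 28.02
tcp_pos: [539.3, -197.6, 139.0]
tcp_rot: [-3.14, 0.094, 0.004]
force: [0.6, 0.1, -5.9]
opening: 0.626
```

Request:
carry_out --steps "-1 3 0 0.2;-2 6 0 0.4;-2.9 8.8 0 0.5;-3.6 11 0 0.5;-4.1 12.5 0 0.5;-4.4 13.3 0 0.5;-4.4 13.3 0 0.5;-4.4 13.3 0 0.5"

```text
time: 28.68
tcp_pos: [488.8, -325.8, 139.4]
tcp_rot: [-3.139, 0.108, 0.002]
force: [-0.7, 0.8, -5.9]
opening: 0.624
```

```bash
python3 -c "
from h import *
go(493.2,-330.9,82,-93.9)"
```

```text
t 28.68 tcp [ 488.8 -325.8  139.4] yaw -93.96 F [-0.7  0.8 -5.9] op 0.624 q [-0.59  0.43  1.81  0.    0.91  1.05]
go: 0.48 0.49 5.74 -0.06
```

Request:
carry_out --steps "0.2 0.2 0.5 0;0.5 0.5 1.5 0;0.5 0.5 2.8 0;0.5 0.5 4 0;0.5 0.5 5 0;0.5 0.5 5.5 0;0.5 0.5 5.5 0;0.5 0.5 5.5 0"

```text
time: 29.35
tcp_pos: [494.2, -331.0, 84.7]
tcp_rot: [-3.139, 0.106, 0.001]
force: [-0.1, -0.6, -5.0]
opening: 0.624
```

```bash
python3 -c "
from h import *
go(493.2,-330.9,77.5,-93.9)"
```

```text
t 29.35 tcp [ 494.2 -331.    84.7] yaw -93.87 F [-0.1 -0.6 -5. ] op 0.624 q [-0.59  0.51  1.82  0.    0.81  1.05]
go: -0.10 0.00 0.72 0.03
```

Request:
carry_out --steps "0 0 0.2 0;0 0 0.4 0;0 0 0.5 0;0 0 0.5 0;0 0 0.5 0"

```text
time: 29.77
tcp_pos: [494.4, -331.3, 80.4]
tcp_rot: [3.14, -0.106, 0.0]
force: [0.2, -0.3, -7.3]
opening: 0.625
```

Request:
carry_out --steps "0 0 0.1 0;0 0 0.1 0;0 0 0.1 0"

```text
time: 30.02
tcp_pos: [494.3, -331.2, 79.2]
tcp_rot: [-3.14, 0.106, 0.0]
force: [-0.8, 0.4, -4.7]
opening: 0.628
```

Request:
carry_out --steps "0 0 0.1 0;0 0 0.1 0;0 0 0.1 0"

```text
time: 30.27
tcp_pos: [494.3, -331.2, 78.2]
tcp_rot: [-3.14, 0.106, 0.0]
force: [-0.2, 0.5, -5.6]
opening: 0.628
```

Request:
carry_out --steps "0 0 0.1 0;0 0 0.1 0;0 0 0.1 0"

```text
time: 30.52
tcp_pos: [494.4, -331.3, 77.3]
tcp_rot: [3.14, -0.106, 0.0]
force: [0.4, 0.6, -4.2]
opening: 0.625
```

Request:
carry_out --steps "0 0 0.1 0;0 0 0.1 0;0 0 0.1 0"

```text
time: 30.77
tcp_pos: [494.4, -331.2, 77.2]
tcp_rot: [3.14, -0.106, 0.0]
force: [-3.8, 2.8, 6.3]
opening: 0.622
```

Request:
carry_out --steps "0 0 0 0;0 0 0 0;0 0 0 0;0 0 0 0;0 0 0 0;0 0 0 0" --fingers 0.82

```text
time: 31.27
tcp_pos: [494.4, -331.2, 76.2]
tcp_rot: [3.14, -0.106, 0.0]
force: [-0.2, -0.7, 0.5]
opening: 0.816
```

Request:
carry_out --steps "0 0 -0.3 0;0 0 -1 0;0 0 -2.5 0;0 0 -5 0;0 0 -8 0;-3 0 -12 0;-6 0 -15 0;-9 0 -18 0"

```text
time: 31.93
tcp_pos: [410.7, -325.3, 251.2]
tcp_rot: [3.139, -0.105, 0.001]
force: [0.4, -0.2, -0.2]
opening: 0.817
```

Request:
carry_out --steps "-1 0 -1 0;-1 0 -2 0;-1 0 -2 0;-1 0 -2 0"

```text
time: 32.27
tcp_pos: [402.3, -325.1, 269.3]
tcp_rot: [3.139, -0.106, 0.002]
force: [-0.0, 0.1, -1.1]
opening: 0.816
```

```bash
python3 -c "
from h import *
go(551,256,210,-91)
im,d,K,D,T=snap('wrist','w6')
np.savez('w6.npz',im=im,d=d,K=K,D=D,T=T)"
```

```text
t 32.27 tcp [ 402.3 -325.1  269.3] yaw -93.88 F [-0.   0.1 -1.1] op 0.816 q [-0.68  0.17  1.84  0.    1.13  0.96]
go: 10.90 -58.99 5.91 -2.88
```

View pics/w6.png

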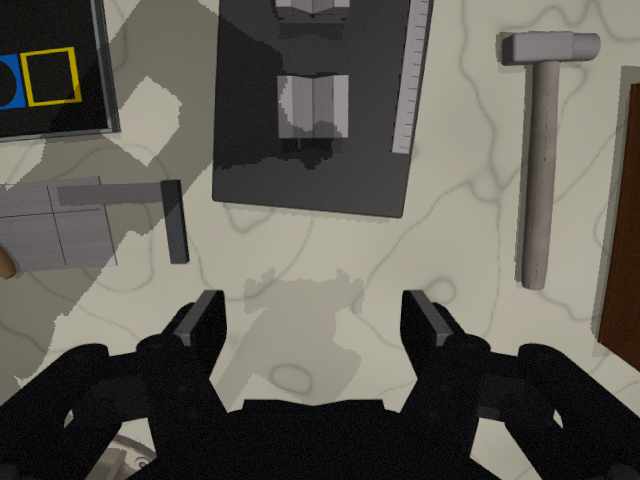

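The V-block at (313,106) stands in line with the twin at (313,10); both grooves are near column 313. Quick numeric check.

```bash
python3 - <<'E'
from h import *
f=np.load('w6.npz');im,d,K,D,T=[f[k] for k in ['im','d','K','D','T']]
P=cloud(d,K,D,T)
cv2.imwrite('pics/c6.png',cv2.resize(im[0:145,260:365],None,fx=4,fy=4,interpolation=cv2.INTER_CUBIC))
m=np.zeros(P.shape[:2],bool);m[60:150,260:365]=1
m&=(P[...,2]>68)&(P[...,2]<100)
cc=max(cv2.findContours(m.astype(np.uint8),0,1)[0],key=cv2.contourArea)
r=cv2.minAreaRect(onz(cc.reshape(-1,2),90,K,D,T)[:,:2].astype(np.float32));print(r)
c=np.array(r[0])-np.array([589.2,-337.3]);a=np.radians(-3.8);print('rel to twin',c@[np.cos(a),np.sin(a)],c@[-np.sin(a),np.cos(a)])
E
```

```text
((494.6587829589844, -330.9700622558594), (54.00846862792969, 45.91046905517578), 87.08616638183594)
rel to twin -94.75287484123619 0.050405973429724776
```

View pics/c6.png

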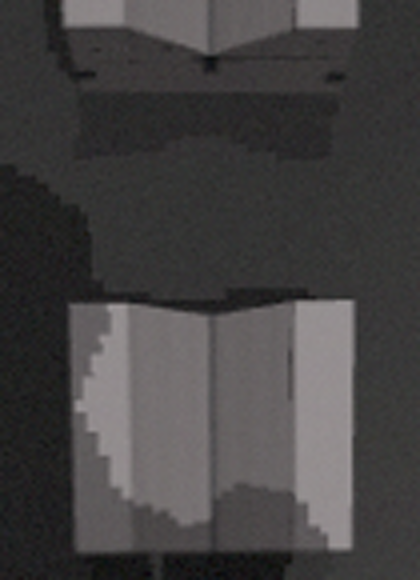

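V-block measures 94.8 mm from the twin, 0.05 mm off its line. Going back for the gauge.

```bash
python3 -c "
from h import *
go(551.3,255.5,260,-1)"
```

```text
t 32.32 tcp [ 402.1 -324.8  268.4] yaw -93.86 F [-0.1 -0.2 -0.3] op 0.824 q [-0.68  0.17  1.84  0.    1.13  0.96]
go: 10.98 -58.90 0.87 -92.86
```

Request:
carry_out --steps "6 -31 0.5 -47;6 -31 0.5 -47;6 -31 0.5 -47;6 -31 0.5 -47;6 -31 0.5 -47;6 -31 0.5 -47;6 -31 0.5 -47;6 -31 0.5 -47" --fingers 1

```text
time: 32.98
tcp_pos: [482.9, -15.6, 262.6]
tcp_rot: [-2.916, -1.164, 0.003]
force: [0.6, -0.1, -0.9]
opening: 1.002
```

```bash
python3 -c "
from h import *
go(551.3,255.5,200,-1)"
```

```text
t 32.98 tcp [482.9 -15.6 262.6] yaw -46.49 F [ 0.6 -0.1 -0.9] op 1.002 q [-0.04  0.12  1.92  0.    1.11  0.77]
go: 23.63 -14.94 6.28 -45.49
```

Request:
carry_out --steps "23.6 -14.9 6.2 -45.5;23.6 -14.9 6.2 -45.5;23.6 -14.9 6.2 -45.5;23.6 -14.9 6.2 -45.5;23.6 -14.9 6.2 -45.5;23.6 -14.9 6.2 -45.5;23.6 -14.9 6.2 -45.5;23.6 -14.9 6.2 -45.5"

```text
time: 33.65
tcp_pos: [552.9, 256.5, 198.4]
tcp_rot: [-2.239, -2.201, 0.003]
force: [0.4, -0.7, 0.8]
opening: 1.0
```

Request:
carry_out --steps "0 0 0 0;0 0 0 0"

```text
time: 33.82
tcp_pos: [551.9, 250.6, 200.4]
tcp_rot: [-2.247, -2.195, 0.005]
force: [0.0, -0.3, 0.0]
opening: 1.001
```

```bash
python3 -c "
from h import *
go(551.3,255.5,150,-1)
snap('wrist','w7')"
```

```text
t 33.82 tcp [551.9 250.6 200.4] yaw -1.33 F [ 0.  -0.3  0. ] op 1.001 q [ 0.42  0.38  1.72 -0.    1.04  0.45]
go: 0.50 -0.05 5.04 -0.33
```

View pics/w7.png

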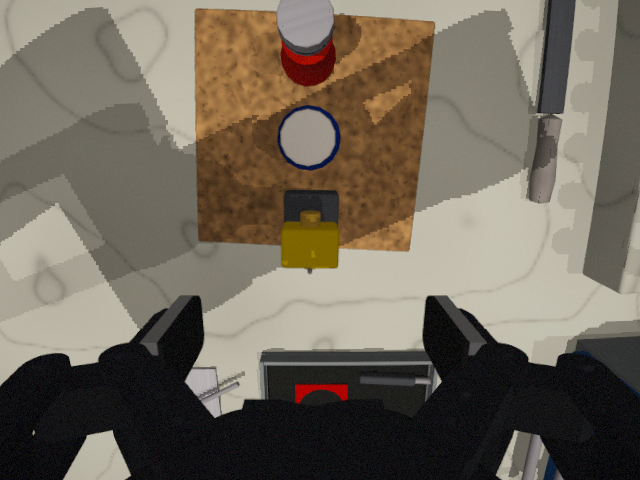

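All three stand well on the mat: gauge (310,245), bottle (309,137), jack (307,50). Descending to the gauge.

Request:
carry_out --steps "0.5 0 1.5 -0.3;0.5 0 3 -0.3;0.5 0 4.5 -0.3;0.5 0 5 -0.3;0.5 0 5 -0.3;0.5 0 5 -0.3"

```text
time: 34.37
tcp_pos: [553.0, 254.7, 152.7]
tcp_rot: [2.243, 2.199, -0.0]
force: [0.3, -0.3, 1.0]
opening: 1.002
```

```bash
python3 -c "
from h import *
go(551.3,255.5,105.4,-1)"
```

```text
t 34.37 tcp [553.  254.7 152.7] yaw -1.14 F [ 0.3 -0.3  1. ] op 1.002 q [ 0.43  0.44  1.75 -0.    0.95  0.45]
go: 0.07 -0.17 4.73 -0.14
```

Request:
carry_out --steps "0.1 -0.2 1.5 0;0.1 -0.2 3 0;0.1 -0.2 4.3 0;0.1 -0.2 4.7 0;0.1 -0.2 4.7 0;0.1 -0.2 4.7 0"

```text
time: 34.87
tcp_pos: [551.1, 256.5, 105.7]
tcp_rot: [2.242, 2.2, 0.0]
force: [0.2, -0.3, -0.1]
opening: 1.002
```

Request:
carry_out --steps "0 0 0 0;0 0 0 0;0 0 0 0;0 0 0 0;0 0 0 0;0 0 0 0;0 0 0 0;0 0 0 0" --fingers 0 --grip_force 40

```text
time: 35.53
tcp_pos: [550.7, 256.6, 105.8]
tcp_rot: [-2.242, -2.2, -0.0]
force: [-2.2, 0.4, 6.6]
opening: 0.395
```

```bash
python3 -c "
from h import *
go(553.8,-70.2,150,-1)"
```

```text
t 35.53 tcp [550.7 256.6 105.8] yaw -1.08 F [-2.2  0.4  6.6] op 0.395 q [0.43 0.5  1.78 0.   0.86 0.45]
go: -32.67 0.92 -4.43 -0.08
```

Request:
carry_out --steps "0 0 -0.3 0;0 0 -0.8 0;0 0 -1.8 0;0 0 -3 0;0 0 -4 0;0 0 -4.5 0;0 0 -4.5 0"

```text
time: 36.12
tcp_pos: [551.8, 256.9, 152.4]
tcp_rot: [2.241, 2.2, 0.005]
force: [0.1, 0.6, -4.8]
opening: 0.391
```

Request:
carry_out --steps "-0.5 0 0 0;-1.8 0 0 0;-4 0.1 0 0;-6.8 0.2 0 0;-9.8 0.3 0 0;-12.8 0.4 0 0;-15.8 0.4 0 0;-18.8 0.5 0 0"

```text
time: 36.78
tcp_pos: [551.0, 66.0, 149.6]
tcp_rot: [-2.242, -2.2, 0.002]
force: [0.0, 0.3, -4.7]
opening: 0.39
```

Request:
carry_out --steps "-3 0.1 0 0;-6 0.2 0 0;-8.8 0.3 0 0;-11 0.4 0 0;-12.7 0.4 0 0;-13.6 0.4 0 0;-13.8 0.4 0 0;-13.8 0.4 0 0"

```text
time: 37.45
tcp_pos: [553.1, -70.2, 149.9]
tcp_rot: [-2.243, -2.198, 0.001]
force: [-0.4, -0.1, -5.0]
opening: 0.39
```

```bash
python3 -c "
from h import *
go(553.8,-70.2,107.6,-1)"
```

```text
t 37.45 tcp [553.1 -70.2 149.9] yaw -1.15 F [-0.4 -0.1 -5. ] op 0.39 q [-0.13  0.37  1.87  0.    0.9  -0.11]
go: -0.00 0.08 4.23 -0.15
```

Request:
carry_out --steps "0 0.1 0.5 0;0 0.1 1.5 0;0 0.1 2.5 0;0 0.1 3.4 0;0 0.1 3.8 0;0 0.1 3.8 0;0 0.1 3.8 0"

```text
time: 38.03
tcp_pos: [554.4, -69.4, 111.7]
tcp_rot: [-2.241, -2.2, 0.001]
force: [0.2, -0.2, -4.6]
opening: 0.391
```

Request:
carry_out --steps "0 0 0.1 0;0 0 0.2 0;0 0 0.2 0;0 0 0.2 0"

```text
time: 38.37
tcp_pos: [554.8, -69.7, 110.5]
tcp_rot: [2.242, 2.2, 0.0]
force: [-0.3, -0.6, -4.9]
opening: 0.396
```

Request:
carry_out --steps "0 0 0.1 0;0 0 0.1 0;0 0 0.1 0"

```text
time: 38.62
tcp_pos: [554.7, -69.7, 109.3]
tcp_rot: [2.242, 2.2, 0.0]
force: [0.0, -0.1, -4.0]
opening: 0.391
```

Request:
carry_out --steps "0 0 0.1 0;0 0 0.1 0;0 0 0.1 0"

```text
time: 38.87
tcp_pos: [554.6, -69.7, 108.2]
tcp_rot: [-2.242, -2.2, 0.0]
force: [-0.2, 0.0, -4.7]
opening: 0.389
```

Request:
carry_out --steps "0 0 0.1 0;0 0 0.1 0;0 0 0.1 0"

```text
time: 39.12
tcp_pos: [554.8, -69.7, 107.8]
tcp_rot: [2.242, 2.2, 0.0]
force: [-3.2, 0.5, 4.5]
opening: 0.392
```

Contact. Releasing and going for the bottle.

Request:
carry_out --steps "0 0 0 0;0 0 0 0;0 0 0 0;0 0 0 0;0 0 0 0;0 0 0 0" --fingers 1

```text
time: 39.62
tcp_pos: [554.7, -69.7, 107.2]
tcp_rot: [2.242, 2.2, 0.0]
force: [-1.7, 0.3, -0.5]
opening: 0.996
```

Request:
carry_out --steps "0 0 -0.5 0;0 0 -1.5 0;0 0 -3 0;0 0 -5 0;0 0 -5 0;0 0 -5 0"

```text
time: 40.12
tcp_pos: [555.7, -69.8, 159.0]
tcp_rot: [2.24, 2.199, 0.003]
force: [-0.0, 0.0, -0.5]
opening: 0.999
```

```bash
python3 -c "
from h import *
go(551.2,317.5,152,-1)"
```

```text
t 40.12 tcp [555.7 -69.8 159. ] yaw -1.08 F [-0.   0.  -0.5] op 0.999 q [-0.13  0.36  1.86 -0.    0.92 -0.11]
go: 38.72 -1.18 0.68 -0.08
```

Request:
carry_out --steps "4 -0.1 0 0;8 -0.3 0 0;12 -0.4 0 0;16 -0.5 0 0;20 -0.6 0 0;24 -0.7 0 0;28 -0.8 0 0;31 -0.9 0 0"

```text
time: 40.78
tcp_pos: [550.8, 243.3, 156.8]
tcp_rot: [-2.241, -2.201, 0.0]
force: [0.0, -0.4, -1.1]
opening: 1.002
```

Request:
carry_out --steps "3 -0.1 0.2 0;5.5 -0.2 0.5 0;7.3 -0.2 0.6 0;7.7 -0.2 0.6 0;7.7 -0.2 0.6 0;7.7 -0.2 0.6 0"

```text
time: 41.28
tcp_pos: [550.7, 316.6, 150.9]
tcp_rot: [2.242, 2.201, -0.002]
force: [0.0, -0.4, -0.3]
opening: 0.996
```

```bash
python3 -c "
from h import *
go(551.2,317.5,101.3,-1)"
```

```text
t 41.28 tcp [550.7 316.6 150.9] yaw -1.07 F [ 0.  -0.4 -0.3] op 0.996 q [ 0.52  0.48  1.69 -0.    0.97  0.54]
go: 0.10 0.05 4.96 -0.07
```

Request:
carry_out --steps "0.1 0 1.5 0;0.1 0 3 0;0.1 0 4.5 0;0.1 0 4.9 0;0.1 0 4.9 0;0.1 0 4.9 0"

```text
time: 41.78
tcp_pos: [551.3, 317.6, 102.7]
tcp_rot: [2.243, 2.199, -0.0]
force: [0.7, 0.2, 1.0]
opening: 0.998
```

Request:
carry_out --steps "0 0 0 0;0 0 0 0;0 0 0 0;0 0 0 0;0 0 0 0;0 0 0 0;0 0 0 0;0 0 0 0" --fingers 0 --grip_force 30

```text
time: 42.45
tcp_pos: [551.1, 318.7, 102.8]
tcp_rot: [2.242, 2.201, 0.001]
force: [-2.1, 0.5, 5.4]
opening: 0.355
```

Request:
carry_out --steps "0 0 -0.3 0;0 0 -0.8 0;0 0 -1.8 0;0 0 -3 0;0 0 -4 0;0 0 -4.5 0;0 0 -4.5 0"

```text
time: 43.03
tcp_pos: [551.9, 319.0, 149.5]
tcp_rot: [2.242, 2.2, 0.005]
force: [0.0, -0.0, -1.9]
opening: 0.356
```

```bash
python3 -c "
from h import *
go(555,-8.1,148,-1)"
```

```text
t 43.03 tcp [551.9 319.  149.5] yaw -1.08 F [ 0.  -0.  -1.9] op 0.356 q [0.52 0.48 1.69 0.   0.97 0.54]
go: -32.70 0.92 0.09 -0.08
```

Request:
carry_out --steps "-0.5 0 0 0;-1.8 0 0 0;-4 0.1 0 0;-6.8 0.2 0 0;-9.8 0.3 0 0;-12.8 0.4 0 0;-15.8 0.4 0 0;-18.8 0.5 0 0"

```text
time: 43.7
tcp_pos: [551.2, 127.9, 146.6]
tcp_rot: [-2.242, -2.2, 0.002]
force: [0.0, 0.1, -1.8]
opening: 0.353
```

Request:
carry_out --steps "-3 0.1 0 0;-6 0.2 0 0;-8.8 0.3 0 0;-11 0.4 0 0;-12.7 0.4 0 0;-13.6 0.4 0 0;-13.8 0.4 0 0;-13.8 0.4 0 0"

```text
time: 44.37
tcp_pos: [553.3, -8.2, 147.0]
tcp_rot: [-2.243, -2.199, 0.001]
force: [0.1, 0.2, -2.6]
opening: 0.349
```

```bash
python3 -c "
from h import *
go(555,-7.7,104.6,-1)"
```

```text
t 44.37 tcp [553.3  -8.2 147. ] yaw -1.15 F [ 0.1  0.2 -2.6] op 0.349 q [-0.02  0.37  1.88  0.    0.89  0.  ]
go: 0.05 0.17 4.24 -0.15
```

Request:
carry_out --steps "0 0.1 0.5 0;0 0.1 1.5 0;0 0.1 2.5 0;0 0.1 3.4 0;0 0.1 3.8 0;0 0.1 3.8 0;0 0.1 3.8 0"

```text
time: 44.95
tcp_pos: [554.6, -7.4, 108.7]
tcp_rot: [-2.241, -2.2, 0.001]
force: [-0.3, -0.4, -1.3]
opening: 0.347
```

Request:
carry_out --steps "0 0 0.1 0;0 0 0.2 0;0 0 0.2 0;0 0 0.2 0"

```text
time: 45.28
tcp_pos: [555.0, -7.7, 107.5]
tcp_rot: [2.242, 2.2, 0.001]
force: [0.0, 0.4, -2.5]
opening: 0.356
```

Request:
carry_out --steps "0 0 0.1 0;0 0 0.1 0;0 0 0.1 0"

```text
time: 45.53
tcp_pos: [554.8, -7.7, 106.3]
tcp_rot: [2.242, 2.2, 0.0]
force: [0.0, 0.4, -1.8]
opening: 0.35
```

Request:
carry_out --steps "0 0 0.1 0;0 0 0.1 0;0 0 0.1 0"

```text
time: 45.78
tcp_pos: [554.7, -7.7, 105.2]
tcp_rot: [-2.242, -2.2, 0.0]
force: [-0.5, 0.9, -1.6]
opening: 0.352
```

Request:
carry_out --steps "0 0 0.1 0;0 0 0.1 0;0 0 0.1 0"

```text
time: 46.03
tcp_pos: [555.0, -7.7, 104.8]
tcp_rot: [2.242, 2.2, 0.0]
force: [-0.8, 0.2, 4.1]
opening: 0.355
```

Request:
carry_out --steps "0 0 0 0;0 0 0 0;0 0 0 0;0 0 0 0;0 0 0 0;0 0 0 0" --fingers 1

```text
time: 46.53
tcp_pos: [554.8, -7.7, 104.2]
tcp_rot: [-2.242, -2.2, 0.0]
force: [-0.4, 0.1, 0.3]
opening: 1.003
```

Request:
carry_out --steps "0 0 -0.5 0;0 0 -1.5 0;0 0 -3 0;0 0 -5 0;0 0 -5 0;0 0 -5 0"

```text
time: 47.03
tcp_pos: [555.8, -7.7, 156.0]
tcp_rot: [2.241, 2.199, 0.004]
force: [0.1, 0.0, -0.3]
opening: 0.998
```

```bash
python3 -c "
from h import *
go(551.2,379.5,152,-1)"
```

```text
t 47.03 tcp [555.8  -7.7 156. ] yaw -1.08 F [ 0.1  0.  -0.3] op 0.998 q [-0.02  0.36  1.87  0.    0.91  0.  ]
go: 38.70 -1.19 0.40 -0.08
```

Request:
carry_out --steps "4 -0.1 0 0;8 -0.3 0 0;12 -0.4 0 0;16 -0.5 0 0;20 -0.6 0 0;24 -0.7 0 0;28 -0.8 0 0;31 -0.9 0 0"

```text
time: 47.7
tcp_pos: [550.9, 305.4, 153.7]
tcp_rot: [-2.241, -2.201, 0.0]
force: [-0.2, -0.2, -0.1]
opening: 1.004
```

Request:
carry_out --steps "3 -0.1 0.1 0;5.5 -0.2 0.2 0;7.3 -0.2 0.3 0;7.7 -0.2 0.3 0;7.7 -0.2 0.3 0;7.7 -0.2 0.3 0"

```text
time: 48.2
tcp_pos: [550.8, 378.5, 150.7]
tcp_rot: [2.242, 2.2, -0.002]
force: [0.6, -0.9, -1.1]
opening: 0.999
```

```bash
python3 -c "
from h import *
go(551.2,379.5,100,-1)"
```

```text
t 48.2 tcp [550.8 378.5 150.7] yaw -1.07 F [ 0.6 -0.9 -1.1] op 0.999 q [ 0.6   0.52  1.62 -0.    1.    0.62]
go: 0.11 0.04 5.07 -0.07
```

Request:
carry_out --steps "0 0 1.5 0;0 0 3 0;0 0 4.5 0;0 0 5 0;0 0 5 0;0 0 5 0"

```text
time: 48.7
tcp_pos: [551.4, 378.6, 101.6]
tcp_rot: [2.243, 2.199, -0.001]
force: [-0.0, -0.2, -0.3]
opening: 0.999
```

Request:
carry_out --steps "0 0 0 0;0 0 0 0;0 0 0 0;0 0 0 0;0 0 0 0;0 0 0 0;0 0 0 0;0 0 0 0" --fingers 0 --grip_force 40

```text
time: 49.37
tcp_pos: [551.2, 379.8, 101.9]
tcp_rot: [2.242, 2.201, 0.001]
force: [-0.9, -0.2, 6.0]
opening: 0.35
```

Request:
carry_out --steps "0 0 -0.3 0;0 0 -0.8 0;0 0 -1.8 0;0 0 -3 0;0 0 -4 0;0 0 -4.5 0;0 0 -4.5 0"

```text
time: 49.95
tcp_pos: [552.0, 380.1, 148.5]
tcp_rot: [2.242, 2.2, 0.005]
force: [0.6, -0.2, -2.5]
opening: 0.351
```

```bash
python3 -c "
from h import *
go(556.2,53.5,146,-1)"
```

```text
t 49.95 tcp [552.  380.1 148.5] yaw -1.07 F [ 0.6 -0.2 -2.5] op 0.351 q [ 0.6   0.53  1.62 -0.    1.    0.62]
go: -32.65 1.03 0.20 -0.07
```

Request:
carry_out --steps "-0.5 0 0 0;-1.8 0 0 0;-4 0.1 0 0;-6.8 0.2 0 0;-9.8 0.3 0 0;-12.8 0.4 0 0;-15.8 0.5 0 0;-18.8 0.6 0 0"

```text
time: 50.62
tcp_pos: [552.5, 188.8, 145.6]
tcp_rot: [-2.242, -2.2, 0.002]
force: [0.7, 0.2, -4.0]
opening: 0.347
```

Request:
carry_out --steps "-3 0.1 0 0;-6 0.2 0 0;-8.8 0.3 0 0;-11 0.4 0 0;-12.7 0.4 0 0;-13.5 0.4 0 0;-13.7 0.4 0 0;-13.7 0.4 0 0"

```text
time: 51.28
tcp_pos: [554.6, 53.8, 146.0]
tcp_rot: [-2.243, -2.199, 0.001]
force: [-0.2, 0.2, -3.0]
opening: 0.353
```

```bash
python3 -c "
from h import *
go(556.2,53.3,103.8,-1)"
```

```text
t 51.28 tcp [554.6  53.8 146. ] yaw -1.14 F [-0.2  0.2 -3. ] op 0.353 q [0.09 0.38 1.87 0.   0.89 0.11]
go: -0.05 0.17 4.22 -0.14
```

Request:
carry_out --steps "0 0.1 0.5 0;-0.1 0.1 1.5 0;-0.1 0.1 2.5 0;-0.1 0.1 3.4 0;-0.1 0.1 3.8 0;-0.1 0.1 3.8 0;-0.1 0.1 3.8 0"

```text
time: 51.87
tcp_pos: [555.7, 53.5, 107.7]
tcp_rot: [-2.241, -2.2, 0.001]
force: [-0.2, -0.5, -3.3]
opening: 0.35
```

Request:
carry_out --steps "0 0 0.1 0;0 0 0.2 0;0 0 0.2 0;0 0 0.2 0"

```text
time: 52.2
tcp_pos: [556.2, 53.3, 106.5]
tcp_rot: [2.242, 2.2, 0.001]
force: [0.5, 0.9, -3.5]
opening: 0.348
```

Request:
carry_out --steps "0 0 0.1 0;0 0 0.1 0;0 0 0.1 0"

```text
time: 52.45
tcp_pos: [556.0, 53.3, 105.3]
tcp_rot: [2.242, 2.2, 0.0]
force: [0.5, 0.2, -4.3]
opening: 0.351
```

Request:
carry_out --steps "0 0 0.1 0;0 0 0.1 0;0 0 0.1 0"

```text
time: 52.7
tcp_pos: [555.9, 53.3, 104.2]
tcp_rot: [-2.242, -2.2, 0.0]
force: [-0.7, -0.6, -3.1]
opening: 0.35
```

Request:
carry_out --steps "0 0 0.1 0;0 0 0.1 0;0 0 0.1 0"

```text
time: 52.95
tcp_pos: [556.2, 53.3, 103.9]
tcp_rot: [2.242, 2.2, 0.001]
force: [-1.6, -1.4, 5.8]
opening: 0.349
```

Request:
carry_out --steps "0 0 0 0;0 0 0 0;0 0 0 0;0 0 0 0;0 0 0 0;0 0 0 0" --fingers 1

```text
time: 53.45
tcp_pos: [556.0, 53.3, 103.2]
tcp_rot: [2.242, 2.2, 0.0]
force: [0.4, 0.2, 0.2]
opening: 1.002
```

Request:
carry_out --steps "0 0 -0.5 0;0 0 -1.5 0;0 0 -3 0;0 0 -5 0;0 0 -8 0;-2 0 -12 0;-4 0 -15 0;-6 0 -18 0"

```text
time: 54.12
tcp_pos: [554.8, -7.2, 286.6]
tcp_rot: [2.24, 2.201, 0.002]
force: [1.5, 0.3, 0.4]
opening: 0.999
```

Request:
carry_out --steps "-3 0 -2 0;-6 0 -4 0;-6 0 -4 0;-6 0 -4 0;-6 0 -4 0"

```text
time: 54.53
tcp_pos: [553.3, -66.4, 323.3]
tcp_rot: [-2.243, -2.199, -0.0]
force: [0.4, -0.2, 0.2]
opening: 0.996
```

```bash
python3 - <<'E'
from h import *
go(560,-70,330,0)
im,d,K,D,T=snap('wrist','w8');snap('top','top8')
np.savez('w8.npz',im=im,d=d,K=K,D=D,T=T)
hsv=cv2.cvtColor(im,cv2.COLOR_BGR2HSV);P=cloud(d,K,D,T);Z=P[...,2]
m=(Z>98)&(Z<125);m[285:]=0
n,l,st,ce=cv2.connectedComponentsWithStats(m.astype(np.uint8))
for i in range(1,n):
    if st[i,4]>300 and st[i,4]<3000:
        q=P[(l==i)&(Z>106)];zt=np.percentile(q[:,2],70);print(ce[i].round(),np.median(q,axis=0).round(1),zt.round(1),cv2.minAreaRect(q[q[:,2]>zt-3][:,:2].astype(np.float32)))
E
```

```text
t 54.53 tcp [553.3 -66.4 323.3] yaw -1.12 F [ 0.4 -0.2  0.2] op 0.996 q [-0.12  0.19  1.7   0.    1.26 -0.1 ]
go: -0.35 0.68 -0.67 -1.12
[313.  76.] [556.6  54.1 110.2] 110.6 ((556.5523681640625, 54.347625732421875), (29.90829849243164, 29.53383445739746), 19.92283058166504)
[312. 149.] [554.9  -7.7 114.3] 114.7 ((554.6499633789062, -7.77138614654541), (30.03141975402832, 29.6840763092041), 89.62203216552734)
[313. 218.] [554.6 -68.9 116.2] 116.7 ((554.691650390625, -72.96685791015625), (27.75373077392578, 33.50393295288086), 88.1479721069336)
```

View pics/w8.png

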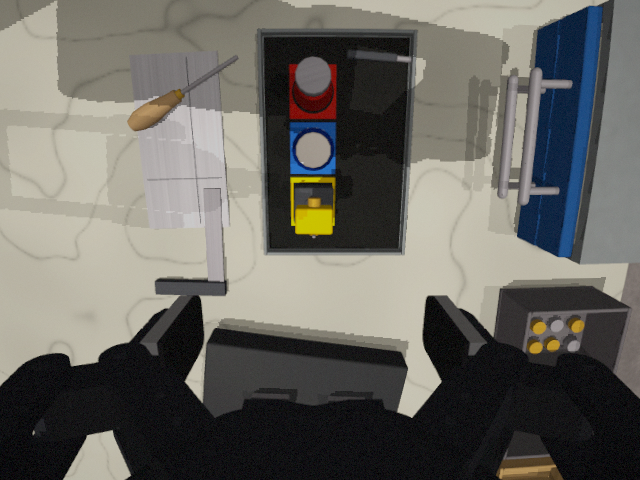

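View pics/top8.png

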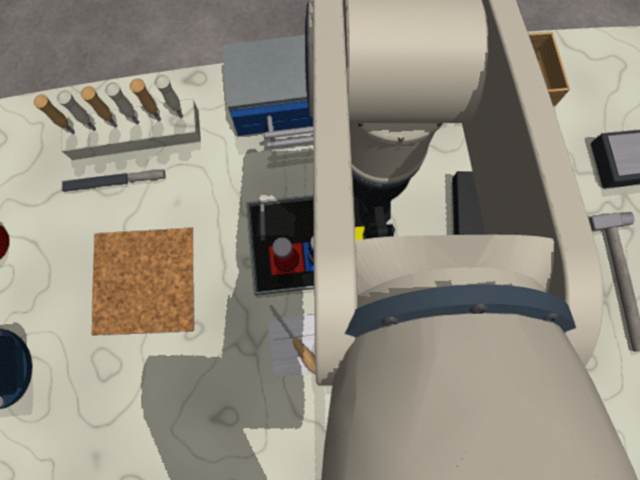

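The wrist view shows jack, bottle and gauge upright at (313,76), (312,149) and (313,218), each on its own inlay and within about 1–2 mm of its middle. The gripper is clear, so I hand in.

```bash
python3 -c "
from h import *
print(workorder.close_job())"
```

```text
the job is handed in; nothing more can be done
None
```

The job is done and handed in at about 55 s of the 147 s allowed. No verdict was reported.

I moved the jack, bottle and gauge upright to the cork mat and set the V-block on the plate. Then I put the three back on their own inlays, each lowered until I felt light contact before release.

What the last checks showed:

| Thing | Measured | Allowed |
|---|---|---|
| V-block to twin, centre to centre | 94.8 mm | 68 to 132 mm |
| V-block off the twin's groove line | under 0.1 mm | 10 mm |
| V-block angle to the twin | about 1° | 8° (0.14 rad) |
| Jack and bottle from their inlay middles | within about 0.5 mm | 12 mm |
| Gauge from its inlay middle | within about 2 mm in the median; see below | 12 mm |

- **Calibration:** these figures come from the camera, which is good to about 2 mm.
- **Gauge:** two estimates of its position disagreed by about 4 mm. The outline fit was probably pulled off by the side and the brass screw; either value is well inside the limit.
- **Twin:** I did not measure it again separately after placing the V-block. The later wrist picture shows the two blocks in line, and the arm never came near the twin.

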